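# Mark a steel block with a two-stage trigger key

### The job

Slide the loose steel block along the table, without lifting it, between the rails of the marking stand until it is fully home against the end stop. Then slide the guard on the trigger console fully off the key, press the key half-way to its first click and hold it there for a good second, and after that press it all the way down. Finally let the key come up and slide the guard fully back over it, leaving the block home and the things lying round about where they are.

Things in the scene. Friction and masses are not known exactly. Their poses are not given: they have to be found in the camera images.
- block_center (a point): Centre of the loose plain steel block, 62 x 62 x 20 mm, about 0.6 kg, lying flat on the table in front of the marking stand's flared rails; the centre is 10 mm above the table. Its x and y axes are square to its sides; at the start they are turned at most 0.12 rad from the stand's axes.
- marker: Marking stand, fixed: a grey column with a short arm, 84 mm high, behind two low steel rails. Origin: on the table, exactly below the block's centre when the block is fully home. x points from the open mouth to the end stop (the way to push the block), z up. At the start the block's centre is at x = -105 to -85 mm, y within 7 mm. The arm overhangs the block from x = -4 mm on.
- marker_stop (a point): Middle of the stand's end stop, a flat upright face 14 mm high, 31 mm past the stand's origin along its x. The two rails (14 mm high) before it are 65 mm apart over the last 48 mm; before that a flared lead-in widens to about 93 mm at 85 mm from the stop. The block's near face, 62 mm from the stop when home, stays free from above.
- console: The trigger console, a grey box 70 (x) x 130 (y) x 30 mm high, fixed to the table, with a round black key and a sliding guard. Origin: centre of its underside; z up. The key's axis is at x = 0, y = -28 mm. The guard slides along y.
- key_top (a point): Centre of the top of the round key, 28 mm in diameter, pressed straight down. Released, it stands 47 mm above the table, 17 mm above the console. Sprung in two steps: the first 5 mm take 1 to 3 N, then a clear stop that yields only above 9 N, then 6 mm more taking 9 to 13 N to the solid bottom. Rises by itself. The second step also lowers the stand's stylus 6 mm, to just above the block.
- key_first (a joint): First-step travel of the key, 0 (up) to 0.005 m (at the first click).
- key_second (a joint): Second-step travel of the key, 0 (not past the first click) to 0.006 m (all the way down).
- guard_fin (a point): Middle of the upright fin on top of the guard, 59.5 mm above the table. The guard is an aluminium tunnel 46 x 46 mm, its top 51.5 mm above the table; the fin stands on its middle, across the sliding direction, 8 mm thick (console y), 40 mm wide (console x), from 51.5 to 67 mm above the table. Push the fin from either side, or pinch it.
- guard (a joint): Travel of the guard along the console's +y: 0 = over the key (fin above the key), 0.060 m = fully off the key. About 1.5 N of friction; it stays where it is left.
- tin: Bystander: black knurled tin, 67 mm wide, 38 mm high; origin at the centre of its underside.
- cup: Bystander: open metal mixing cup, 64 mm wide, 34 mm high; origin at the centre of its underside.
- key_wrench: Bystander: dark hex key, 24 x 87 x 4 mm, lying flat; origin at the centre of its underside.

How it is judged:
By the outcome, as a careful person would: the job done as asked, in the order asked, and still so for the second after the job is handed in, with the robot touching nothing.
It also fails if it takes over 61 s, if anything falls off the work surface, if the arm or the gripper's body presses on something with over 40 N, if the wrist force passes 120 N, or if a joint passes its speed limit or range.

### The arm

A 7-joint arm with a two-finger parallel gripper is mounted at the origin on a cart in front of the work surface, level with it; the furniture and walls round the work are solid. World frame = base frame: x ahead of the robot, y to its left, z up, the work surface at z = 0. Lengths are in mm, angles in rad, forces in N, time in s.
With the tool pointing down it reaches from about 425 to 925 mm from the base axis. Payload 6.8 kg.
Tool frame: the origin (TCP) lies midway between the tips of the shut fingers; the grasp point (between the pads) lies 19 mm behind it; z points along the fingers, y is the line along which they close (so a half turn about z gives the same grasp; the last joint's range is limited). The gripper opens to 85 mm and grips with 20 to 120 N. Pads are 22 mm wide; open, the fingers measure 114 mm over their backs; the gripper's body (76 mm by 85 mm) begins 54 mm behind the grasp point. The pads swing forward as they close: fully open they stand 13 mm farther back than shut.
Start: joints at [-1.274, 0.477, 0.022, 1.555, -0.011, 1.109, -0.083], TCP at [265.836, 620.467, 202.208] pointing down, gripper open.
Joint ranges: [-2.96, 2.96], [-0.34, 2.1], [-1.41, 1.46], [0.24, 2.44], [-1.37, 4.51], [0.17, 1.92], [-2.96, 2.96]. Speed limits (rad/s): [2.39, 2.39, 3.14, 3.14, 3.14, 3.14, 3.14].

### API

Orientations are given as [roll, pitch, yaw] about the fixed x, y, z axes, in that order (R = Rz(yaw) Ry(pitch) Rx(roll)).
In Python, from plant import r gives the robot as it stands.
- The arm moves only by the tool move_arm, never from a script. Its argument "series" is a list of rows, each an object of numbers: "wx", "wy", "wz": the turn, a rotation vector about the tool's x, y, z scaled (see below); "dx", "dy", "dz": the shift along the tool's x, y, z scaled (see below); "jaw": the closure, from 0 (fully open) to 1 (shut). A call has 1 to 5 rows; each row shifts and turns the commanded pose from where the row before left it, along the tool's axes as they then stand; what a row does not reach is not made up. The controller multiplies each number of a shift by 50 cm and each number of a turn by 180 degrees. A row lasts 1/8 s, in which the tool goes at most 62.5 mm and 10.7 degrees, less where a joint would pass 70% of its speed; a pose out of reach is approached as far as the arm can. A call with a number of a shift or a turn outside -1 to 1 is refused whole. A call with a gripper value outside its range is refused whole. The fingers move at their own pace and stop on an object; the grip force is fixed at half the most. Time passes only in rows, so rows that do not move let the fingers close. It gives the time, the measured TCP pose, the force, the opening and the grip force at its end, in the units of the state.
- r.observe(): the state, without advancing time (a new reading comes with each control period).
- r.snapshot(name): name is "scene" or "top" or "wrist"; returns (picture, depth): 384x512x3 uint8, red, green, blue; 384x512 float32, mm along the optical axis (not along the pixel's ray), 0 where there is no reading.
- r.camera_info(name): a dict with "intrinsics" (3x3 intrinsics, pixels), "position" and "rotation" of the camera in the world. Camera axes: x right, y up, looking along -z (the intrinsics and any distortion apply to the point x, -y, -z); pixel columns grow to the right and rows downward; lengths in mm; the calibration is good to about 2 mm. A picture is of the moment at which its call begins: read the wrist's pose just before it. camera_info takes no time and is no camera call; for the wrist camera it gives the pose at the moment of the call.
- r.job_done(): hands the job in; it is judged then, once.
The state is a dict: "time": time; "joint_pos": joint angles; "dq": joint speeds; "joint_torque": joint torques, N m; "eef_pos": TCP position; "eef_rot": TCP orientation; "force": force on the tool from outside, world axes, zero at the start; "wrist_torque": the same for the moment, N m; "opening": finger opening in mm; "gripper_force": force on a finger pad.
Only numpy, scipy, OpenCV 4.12 (cv2) and the standard library are available. Lean on these libraries where they do the work, as an engineer would, in place of code of your own. Each camera call takes 0.05 s, during which the arm holds its last target. There are 200 camera calls.

## Working session

There is one attempt and no reset: what is moved stays moved. The work goes in short steps, Python scripts to look and compute and a tool call to move; the robot and the scene stay as the last step left them, time stands still between calls to the robot, and variables do not carry over. Pictures are saved under pics/ and viewed, at most 10 in all, crops included, and the job is handed in when it is done.

Besides the shell and the picture viewer there is one more tool, called after "Call:" by a JSON object that holds its "api" and its "payload", one argument or row to a line. move_arm: Moves the arm, as the interface text tells. Shifts and turns lie within -1 to 1; 1 stands for 50 cm of shift or 180 degrees of turn. Its arguments: {"type":"object","properties":{"series":{"type":"array","items":{"type":"object","properties":{"wx":{"type":"number","minimum":-1,"maximum":1},"wy":{"type":"number","minimum":-1,"maximum":1},"wz":{"type":"number","minimum":-1,"maximum":1},"dx":{"type":"number","minimum":-1,"maximum":1},"dy":{"type":"number","minimum":-1,"maximum":1},"dz":{"type":"number","minimum":-1,"maximum":1},"jaw":{"type":"number"}}}}},"required":["series"]}

```bash
mkdir -p pics
python3 - <<'E'
from plant import r
import cv2,numpy as np
s=r.observe();print(s['time'],s['eef_pos'],s['eef_rot'],s['opening'],s['force'])
for n in['top','scene']:
    p,d=r.snapshot(n);cv2.imwrite(f'pics/{n}0.png',p[:,:,::-1]);np.savez(f'{n}0.npz',p=p,d=d)
    c=r.camera_info(n);print(n,c)
    np.savez(f'{n}c.npz',K=c['intrinsics'],P=c['position'],R=c['rotation'])
E
```

```text
0.0 [265.59451099 619.86189197 201.23053985] [-3.13979036e+00  1.08069333e-04  2.73682772e+00] 85.58546377478791 [ 0.35012995  0.23908796 -0.34395502]
top {'intrinsics': array([[351.47647921,   0.        , 255.75739682],
       [  0.        , 351.47647921, 190.18688924],
       [  0.        ,   0.        ,   1.        ]]), 'position': array([420.39530745, -83.7847501 , 907.8958495 ]), 'rotation': array([ 0.1840349 ,  0.02780757, -1.56666318])}
scene {'intrinsics': array([[368.29685222,   0.        , 254.0576473 ],
       [  0.        , 368.29685222, 191.25373487],
       [  0.        ,   0.        ,   1.        ]]), 'position': array([  92.42248657, -589.68954107,  576.78054477]), 'rotation': array([ 0.94897806,  0.02326848, -0.76705053])}
```

View pics/top0.png

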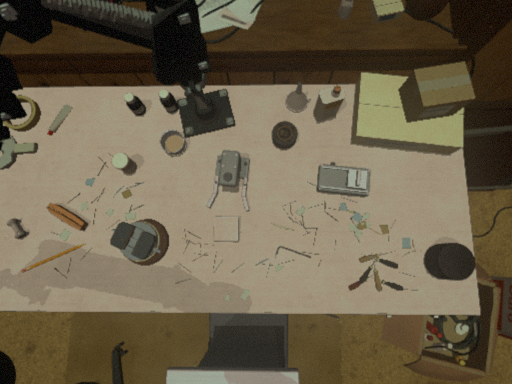

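View pics/scene0.png

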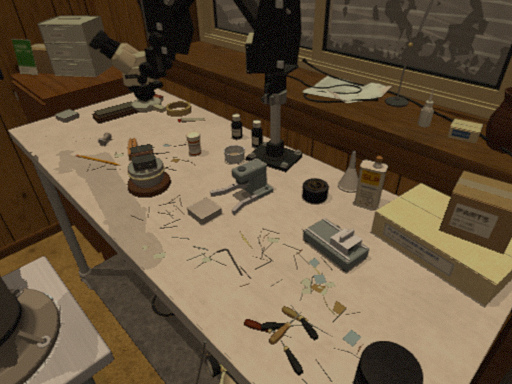

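The top view shows the block at about (227,229), the stand at (230,170), the console at (344,179), the hex key at (293,252), the tin at (285,135) and the cup at (173,144). I'll enlarge the stand and console area and set up ray casting.

```bash
cat > h.py <<'E'
import numpy as np,cv2
from scipy.spatial.transform import Rotation as Ro
def cam(n):
    c=np.load(f'{n}c.npz');return c['K'],c['P'],Ro.from_euler('xyz',c['R']).as_matrix()
def ray(n,u,v,z,c=None):
    K,P,R=c or cam(n)
    d=R@np.array([(u-K[0,2])/K[0,0],-(v-K[1,2])/K[1,1],-1.])
    return P+d*(z-P[2])/d[2]
def pts(n,d):
    K,P,R=cam(n);v,u=np.mgrid[:d.shape[0],:d.shape[1]]
    return np.stack([(u-K[0,2])/K[0,0]*d,-(v-K[1,2])/K[1,1]*d,-d],-1)@R.T+P
E
python3 - <<'E'
from h import *
f=np.load('top0.npz');p=f['p'][:,:,::-1];W=pts('top',f['d'])
for u,v in[(227,229),(230,165),(344,179),(293,252),(285,135),(173,144),(210,205),(247,208),(195,110)]:print(u,v,W[v,u].round(0),ray('top',u,v,0).round(0))
cv2.imwrite('pics/c1.png',cv2.resize(p[120:260,190:390],(800,560),interpolation=cv2.INTER_CUBIC))
m=(W[...,2]>22)&(W[...,2]<75)&(f['d']>0)
n,l,st,ce=cv2.connectedComponentsWithStats(m.astype(np.uint8))
for i in range(1,n):
    if st[i,4]>80:print(i,st[i],W[l==i].mean(0).round(1))
E
```

```text
227 229 [486.  14.  18.] [488.  16.   0.]
230 165 [637.   3.  81.] [658.  11.   0.]
344 179 [ 613. -283.   28.] [ 619. -289.    0.]
293 252 [ 430. -153.   -0.] [ 430. -153.    0.]
285 135 [ 727. -134.   39.] [ 741. -136.    0.]
173 144 [715. 165.   7.] [717. 167.   0.]
210 205 [548.  60.  11.] [550.  62.   0.]
247 208 [540. -36.  15.] [542. -35.   0.]
195 110 [799. 103.  35.] [815. 111.   0.]
1 [466  59  46  20 479] [ 912.2 -667.6   49.2]
2 [ 209   66  255   87 6301] [ 782.9 -390.3   59.8]
5 [ 15  69 138   7 592] [897.8 396.9  61.6]
8 [289  90  17  17 206] [ 827.7 -165.6   41.4]
9 [160  93  17  18 178] [814.  170.1  50.4]
11 [  3  95  33  34 220] [795.9 574.5  24. ]
12 [126  95  18  18 184] [808.4 258.9  49.1]
13 [195  96  22  26 302] [792.2  74.4  47.4]
14 [314 101  27  18 201] [ 788.2 -237.6   49.7]
17 [272 122  26  25 515] [ 730.7 -131.7   37.2]
19 [160 130  24  24 130] [717.7 165.5  29.9]
24 [  0 143  38  27 174] [659.2 544.7  68.5]
32 [112 153  21  19 304] [650.9 278.9  58. ]
35 [ 317  162   53   34 1395] [ 609.4 -279.3   36.4]
40 [ 46 203  39  28 319] [517.4 430.4  24.2]
43 [120 219  47  46 656] [454.  202.9  49.7]
93 [427 243  27  38 403] [ 409.2 -485.    50.6]
120 [375 258  23  11 117] [ 403.8 -378.    31.5]
144 [373 268   9  24 117] [ 362.7 -350.1   31.2]
```

View pics/c1.png

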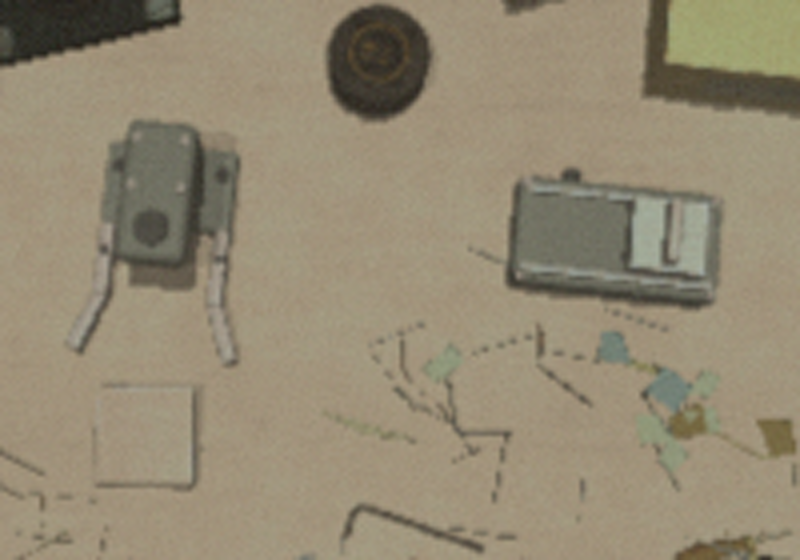

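The crop shows the flare ends near (73,345) and (232,360), the straight inner rails near (112,228) and (213,236), the block corners near (97,383) to (196,487), the console outline (513,180) to (718,300), and the fin near (674,232).

Run:
```python
from h import *
f=np.load('top0.npz');W=pts('top',f['d']);d=f['d']
def c(x,y,z):return ray('top',190+(x+.5)/4-.5,120+(y+.5)/4-.5,z)[:2]
for n,z,L in[('flare',14,[(82,352),(222,365)]),('rail',14,[(112,230),(213,240),(110,285),(210,300)]),('blk',20,[(97,384),(193,384),(197,487),(96,487)]),('con',30,[(517,180),(720,197),(715,302),(508,283)]),('fin',67,[(668,200),(682,200),(680,265),(666,263)]),('guardtop',51.5,[(631,196),(712,204),(707,276),(628,269)])]:
    print(n,[tuple(c(x,y,z).round(1)) for x,y in L])
def rect(m,name):
    q=W[m][:,:2].astype(np.float32);b=cv2.minAreaRect(q);print(name,len(q),b,q.mean(0))
z=W[...,2];X=W[...,0];Y=W[...,1];ok=d>0
rect(ok&(z>14)&(z<26)&(X>440)&(X<522)&(abs(Y-14)<45),'block')
rect(ok&(z>20)&(X>540)&(X<690)&(Y<-190)&(Y>-360),'console')
rect(ok&(z>46)&(z<57)&(X>540)&(X<690)&(Y<-190)&(Y>-380),'guard')
rect(ok&(z>70)&(X>540)&(X<690)&(abs(Y)<60),'column')
print('obj heights', z[ok&(X>300)&(X<560)&(Y>50)&(Y<640)].max())
```

```text
flare [(np.float64(541.2), np.float64(59.1)), (np.float64(532.9), np.float64(-31.2))]
rail [(np.float64(621.6), np.float64(41.6)), (np.float64(614.8), np.float64(-24.5)), (np.float64(585.0), np.float64(42.1)), (np.float64(575.1), np.float64(-23.0))]
blk [(np.float64(519.9), np.float64(48.0)), (np.float64(520.0), np.float64(-13.2)), (np.float64(455.2), np.float64(-16.6)), (np.float64(455.0), np.float64(46.9))]
con [(np.float64(650.2), np.float64(-220.3)), (np.float64(638.7), np.float64(-348.6)), (np.float64(570.9), np.float64(-341.8)), (np.float64(583.1), np.float64(-212.7))]
fin [(np.float64(627.7), np.float64(-305.9)), (np.float64(627.7), np.float64(-314.4)), (np.float64(587.2), np.float64(-311.1)), (np.float64(588.5), np.float64(-302.8))]
guardtop [(np.float64(634.1), np.float64(-287.2)), (np.float64(628.9), np.float64(-337.0)), (np.float64(583.4), np.float64(-331.5)), (np.float64(587.8), np.float64(-283.4))]
block 605 ((486.32537841796875, 17.53115463256836), (62.18352127075195, 60.809425354003906), 89.6944351196289) [486.33026   17.276833]
console 1408 ((616.2481079101562, -282.4185485839844), (130.16885375976562, 78.96028137207031), 83.79487609863281) [ 609.4003 -279.0719]
guard 284 ((608.903076171875, -309.3192443847656), (46.54887008666992, 46.74583053588867), 83.58573150634766) [ 607.65204 -308.0763 ]
column 627 ((631.8139038085938, 7.104455947875977), (44.496517181396484, 88.81134033203125), 84.62020874023438) [629.3146     6.315292]
obj heights 115.79382136540437
```

Call:
{"api": "move_arm", "payload": {
  "series": [
    {"wz":-0.049,"jaw":0.75},
    {"wz":-0.049,"jaw":0.75},
    {"dx":-0.049,"dy":-0.105,"jaw":0.75},
    {"dx":-0.049,"dy":-0.105,"jaw":0.75},
    {"dx":-0.049,"dy":-0.105,"jaw":0.75}
  ]
}}

```text
$.series[0]: bad value
```

Call:
{"api": "move_arm", "payload": {
  "series": [
    {"dx":-0.049,"dy":-0.105,"jaw":0.75},
    {"dx":-0.049,"dy":-0.105,"jaw":0.75},
    {"dx":-0.049,"dy":-0.105,"jaw":0.75},
    {"dx":-0.049,"dy":-0.105,"jaw":0.75},
    {"dx":-0.049,"dy":-0.105,"jaw":0.75}
  ]
}}

```text
$.series[0]: bad value
```

Call:
{"api": "move_arm", "payload": {
  "series": [
    {"dx":-0.049,"dy":-0.105,"jaw":0.75},
    {"dx":-0.049,"dy":-0.105,"jaw":0.75},
    {"dx":-0.049,"dy":-0.105,"jaw":0.75},
    {"jaw":0.75}
  ]
}}

```text
$.series[0]: bad value
```

Call:
{"api": "move_arm", "payload": {
  "series": [
    {"dx":0,"dy":0,"dz":0,"wx":0,"wy":0,"wz":-0.049,"jaw":0.75},
    {"dx":0,"dy":0,"dz":0,"wx":0,"wy":0,"wz":-0.049,"jaw":0.75},
    {"dx":-0.049,"dy":-0.105,"dz":0,"wx":0,"wy":0,"wz":0,"jaw":0.75},
    {"dx":-0.049,"dy":-0.105,"dz":0,"wx":0,"wy":0,"wz":0,"jaw":0.75},
    {"dx":-0.049,"dy":-0.105,"dz":0,"wx":0,"wy":0,"wz":0,"jaw":0.75}
  ]
}}

```text
time: 0.72
eef_pos: [324.2, 454.5, 201.8]
eef_rot: [-3.141, -0.0, 3.045]
force: [0.4, 1.3, -0.6]
opening: 21.4
gripper_force: 0.0
```

Call:
{"api": "move_arm", "payload": {
  "series": [
    {"dx":-0.049,"dy":-0.105,"dz":0,"wx":0,"wy":0,"wz":0,"jaw":0.75},
    {"dx":-0.049,"dy":-0.105,"dz":0,"wx":0,"wy":0,"wz":0,"jaw":0.75},
    {"dx":-0.049,"dy":-0.105,"dz":0,"wx":0,"wy":0,"wz":0,"jaw":0.75},
    {"dx":-0.049,"dy":-0.105,"dz":0,"wx":0,"wy":0,"wz":0,"jaw":0.75},
    {"dx":-0.049,"dy":-0.105,"dz":0,"wx":0,"wy":0,"wz":0,"jaw":0.75}
  ]
}}

```text
time: 1.35
eef_pos: [420.5, 181.5, 202.1]
eef_rot: [3.141, -0.0, 3.045]
force: [0.5, -0.3, 0.4]
opening: 21.5
gripper_force: 0.0
```

Call:
{"api": "move_arm", "payload": {
  "series": [
    {"dx":-0.04,"dy":-0.105,"dz":0,"wx":0,"wy":0,"wz":0,"jaw":0.75},
    {"dx":-0.02,"dy":-0.105,"dz":0,"wx":0,"wy":0,"wz":0,"jaw":0.75},
    {"dx":0.02,"dy":-0.105,"dz":0.04,"wx":0,"wy":0,"wz":0,"jaw":0.75},
    {"dx":0,"dy":0,"dz":0.05,"wx":0,"wy":0,"wz":0,"jaw":0.75},
    {"dx":0,"dy":0,"dz":0.0,"wx":0,"wy":0,"wz":0,"jaw":0.75}
  ]
}}

```text
time: 1.98
eef_pos: [423.3, 24.1, 156.0]
eef_rot: [-3.14, -0.003, 3.044]
force: [-0.4, 0.3, 0.4]
opening: 21.5
gripper_force: 0.0
```

Run:
```python
from plant import r
import cv2,numpy as np
s=r.observe();print(s['time'],s['eef_pos'],s['eef_rot'],s['joint_pos'],s['force'])
c=r.camera_info('wrist');p,d=r.snapshot('wrist')
cv2.imwrite('pics/w1.png',p[:,:,::-1]);np.savez('wrist1.npz',p=p,d=d);print(c['position'],c['rotation'])
np.savez('wrist1c.npz',K=c['intrinsics'],P=c['position'],R=c['rotation'])
```

```text
1.975 [423.30712647  24.08911034 155.97189199] [-3.14028724 -0.00347715  3.0435467 ] [-0.4690988   0.11661126  0.28705023  2.18664542 -0.04358419  0.84724326
  1.31784571] [-0.43847321  0.26051129  0.36794588]
[359.54209784  30.25671249 328.42592708] [-2.57610526e-01  1.17869935e-03  1.47307333e+00]
```

View pics/w1.png

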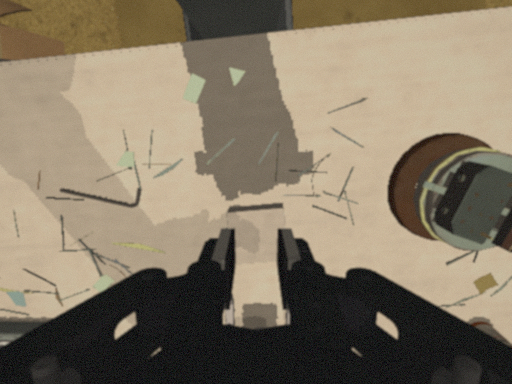

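The wrist view looks back toward the robot's side, so it shows neither the block nor the stand. The fingers are at (255,250) and the hex key at (100,195). I'm already behind the block on the stand axis, so I descend here.

Call:
{"api": "move_arm", "payload": {
  "series": [
    {"dx":-0.006,"dy":0,"dz":0.1,"wx":0,"wy":0,"wz":0,"jaw":0.75},
    {"dx":-0.006,"dy":0,"dz":0.1,"wx":0,"wy":0,"wz":0,"jaw":0.75},
    {"dx":0,"dy":0,"dz":0.07,"wx":0,"wy":0,"wz":0,"jaw":0.75},
    {"dx":0,"dy":0,"dz":0.024,"wx":0,"wy":0,"wz":0,"jaw":0.75},
    {"dx":0,"dy":0,"dz":0,"wx":0,"wy":0,"wz":0,"jaw":0.75}
  ]
}}

```text
time: 2.65
eef_pos: [431.4, 24.7, 10.5]
eef_rot: [3.141, -0.0, 3.046]
force: [0.4, -0.4, -0.1]
opening: 21.5
gripper_force: 0.0
```

```bash
cat > look.py <<'E'
import sys
from plant import r
from h import *
n=sys.argv[1];u0,u1,v0,v1=map(int,sys.argv[2:6]);o=sys.argv[6]
p,d=r.snapshot(n);np.savez(o+'.npz',p=p,d=d)
k=min(800//(u1-u0),600//(v1-v0));cv2.imwrite(f'pics/{o}.png',cv2.resize(p[v0:v1,u0:u1,::-1],None,fx=k,fy=k,interpolation=cv2.INTER_CUBIC));print(k)
E
python3 look.py scene 150 310 120 240 s1
```

```text
5
```

View pics/s1.png

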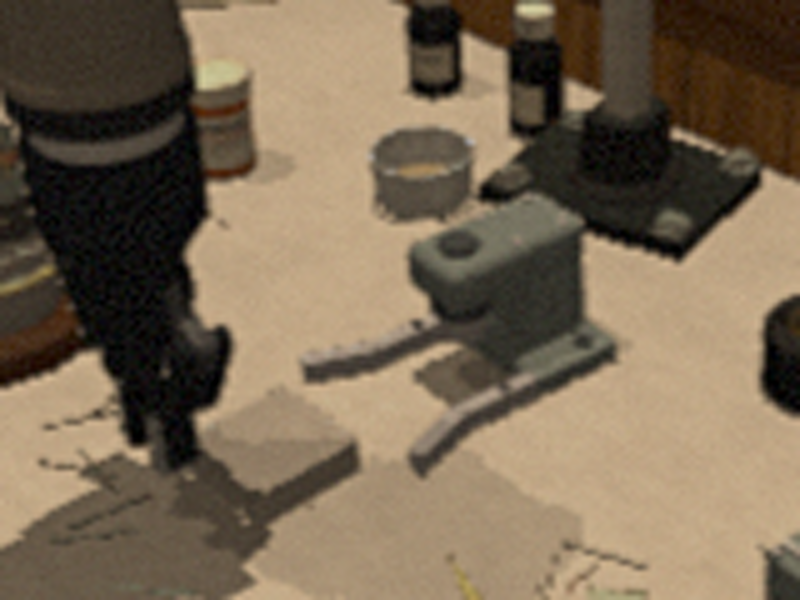

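The scene crop shows the fingertips at about (175,455), just behind the block's near face. The block is at (290,440) with the clear flared mouth ahead of it. Push.

Call:
{"api": "move_arm", "payload": {
  "series": [
    {"dx":-0.02,"dy":0,"dz":0.002,"wx":0,"wy":0,"wz":0,"jaw":0.75},
    {"dx":-0.02,"dy":0,"dz":0.002,"wx":0,"wy":0,"wz":0,"jaw":0.75},
    {"dx":-0.02,"dy":0,"dz":0,"wx":0,"wy":0,"wz":0,"jaw":0.75},
    {"dx":-0.02,"dy":0,"dz":0,"wx":0,"wy":0,"wz":0,"jaw":0.75},
    {"dx":-0.02,"dy":0,"dz":0,"wx":0,"wy":0,"wz":0,"jaw":0.75}
  ]
}}

```text
time: 3.32
eef_pos: [481.4, 19.2, 8.2]
eef_rot: [-3.142, 0.0, 3.045]
force: [-0.0, 0.4, 0.2]
opening: 21.4
gripper_force: 0.0
```

Call:
{"api": "move_arm", "payload": {
  "series": [
    {"dx":-0.02,"dy":0,"dz":0,"wx":0,"wy":-0.022,"wz":0,"jaw":0.75},
    {"dx":-0.02,"dy":0,"dz":0.002,"wx":0,"wy":-0.022,"wz":0,"jaw":0.75},
    {"dx":-0.016,"dy":0,"dz":0.003,"wx":0,"wy":-0.022,"wz":0,"jaw":0.75},
    {"dx":-0.01,"dy":0,"dz":0.002,"wx":0,"wy":0,"wz":0,"jaw":0.75},
    {"dx":0,"dy":0,"dz":0,"wx":0,"wy":0,"wz":0,"jaw":0.75}
  ]
}}

```text
time: 3.95
eef_pos: [515.0, 16.2, 7.8]
eef_rot: [3.141, 0.207, 3.045]
force: [0.4, 0.4, -0.2]
opening: 21.1
gripper_force: 0.0
```

```bash
python3 look.py scene 150 310 120 240 s2; python3 -c "
from h import *
f=np.load('s2.npz')"
```

```text
5
```

View pics/s2.png

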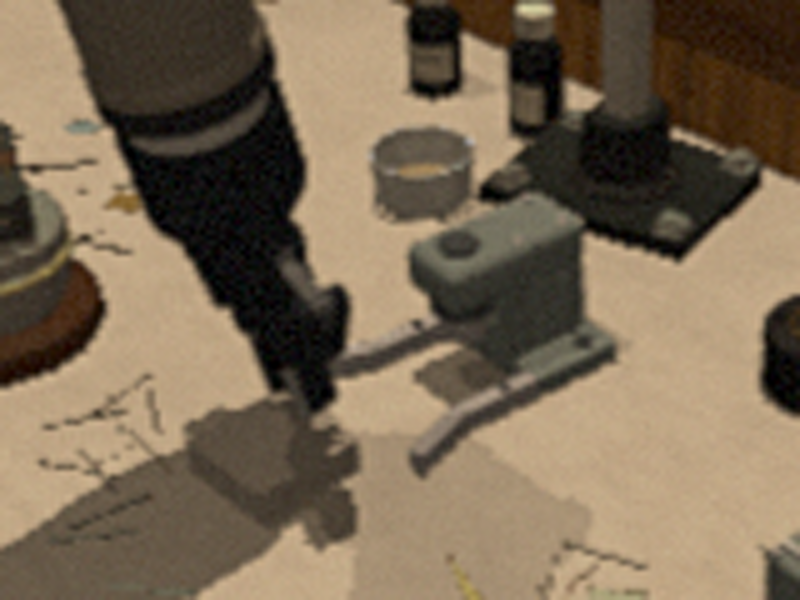

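Unclear: the fingertip is at (310,400), and the shaded patch at (270,460) may be the block or only shadow. I'll check with depth.

Run:
```python
from plant import r
from h import *
f=np.load('s2.npz')
K,P,R=cam('scene')
def pr(q):
    c=R.T@(np.array(q)-P);return (K[0,0]*c[0]/-c[2]+K[0,2],-K[1,1]*c[1]/-c[2]+K[1,2])
u,v=pr([515,16.2,7.8]);print('tcp crop',(u-150)*5,(v-120)*5)
W=pts('scene',f['d']);ok=f['d']>0;X,Y,z=W[...,0],W[...,1],W[...,2]
m=ok&(z>14)&(z<26)&(X>430)&(X<620)&(Y>-50)&(Y<70)
vv,uu=np.nonzero(m)
for x0 in range(430,620,10):
    k=m&(X>=x0)&(X<x0+10)
    if k.any():print(x0,k.sum(),Y[k].min().round(),Y[k].max().round())
p,d=r.snapshot('top');np.savez('t2.npz',p=p,d=d);W=pts('top',d);ok=d>0;X,Y,z=W[...,0],W[...,1],W[...,2]
m=ok&(z>14)&(z<26)&(X>430)&(X<620)&(Y>-50)&(Y<70)
print('top')
for x0 in range(430,620,10):
    k=m&(X>=x0)&(X<x0+10)
    if k.any():print(x0,k.sum(),Y[k].min().round(),Y[k].max().round())
```

```text
tcp crop 315.45431267220874 435.0564718693096
450 27 -10.0 49.0
460 72 -13.0 48.0
470 74 -13.0 49.0
480 68 -13.0 49.0
490 69 -15.0 49.0
500 66 -14.0 49.0
510 49 -14.0 47.0
520 1 10.0 10.0
540 1 -30.0 -30.0
550 2 -32.0 -30.0
560 2 -29.0 -26.0
570 6 -30.0 51.0
580 8 -30.0 51.0
590 5 -33.0 50.0
600 6 -31.0 46.0
610 6 -34.0 50.0
top
450 14 -12.0 3.0
460 22 -12.0 1.0
470 14 -12.0 -4.0
510 8 -11.0 -4.0
530 6 -39.0 -31.0
540 9 -39.0 67.0
550 16 -33.0 67.0
560 18 -31.0 62.0
570 15 -28.0 58.0
580 11 -30.0 53.0
590 9 -30.0 50.0
600 17 -33.0 51.0
610 13 -33.0 51.0
```

The block hasn't moved. At this opening the finger tips sit about 13 mm behind the TCP, so they passed just above it. I'll back up, shut the fingers so the tips are at the TCP, and redo the push.

Call:
{"api": "move_arm", "payload": {
  "series": [
    {"dx":0,"dy":0,"dz":-0.08,"wx":0,"wy":0,"wz":0,"jaw":0.75},
    {"dx":0,"dy":0,"dz":-0.01,"wx":0,"wy":0.033,"wz":0,"jaw":1},
    {"dx":0.02,"dy":0,"dz":0,"wx":0,"wy":0.033,"wz":0,"jaw":1},
    {"dx":0.08,"dy":0,"dz":0,"wx":0,"wy":0,"wz":0,"jaw":1},
    {"dx":0.05,"dy":0,"dz":0,"wx":0,"wy":0,"wz":0,"jaw":1}
  ]
}}

```text
time: 4.68
eef_pos: [428.7, 24.1, 50.4]
eef_rot: [-3.141, -0.002, 3.044]
force: [-1.0, -0.2, -0.2]
opening: -0.2
gripper_force: 0.0
```

Call:
{"api": "move_arm", "payload": {
  "series": [
    {"dx":0,"dy":0,"dz":0,"wx":0,"wy":0,"wz":0,"jaw":1}
  ]
}}

```text
time: 4.8
eef_pos: [428.3, 24.2, 50.5]
eef_rot: [-3.142, -0.002, 3.045]
force: [0.8, -0.5, 0.3]
opening: -0.0
gripper_force: 0.0
```

Call:
{"api": "move_arm", "payload": {
  "series": [
    {"dx":0,"dy":0,"dz":0.06,"wx":0,"wy":0,"wz":0,"jaw":1},
    {"dx":0,"dy":0,"dz":0.024,"wx":0,"wy":0,"wz":0,"jaw":1},
    {"dx":-0.02,"dy":0,"dz":0,"wx":0,"wy":0,"wz":0,"jaw":1},
    {"dx":-0.02,"dy":0,"dz":0,"wx":0,"wy":0,"wz":0,"jaw":1},
    {"dx":-0.02,"dy":0,"dz":0,"wx":0,"wy":0,"wz":0,"jaw":1}
  ]
}}

```text
time: 5.42
eef_pos: [461.6, 21.3, 9.2]
eef_rot: [3.141, 0.002, 3.044]
force: [0.4, -0.4, 0.6]
opening: 0.2
gripper_force: 0.0
```

Call:
{"api": "move_arm", "payload": {
  "series": [
    {"dx":-0.01,"dy":0,"dz":0,"wx":0,"wy":0,"wz":0,"jaw":1}
  ]
}}

```text
time: 5.55
eef_pos: [466.3, 20.9, 9.1]
eef_rot: [3.141, 0.001, 3.044]
force: [-0.1, 0.2, -0.1]
opening: -0.2
gripper_force: 0.0
```

```bash
cat > blk.py <<'E'
from plant import r
from h import *
s=r.observe();print(s['time'],s['eef_pos'].round(1),s['force'].round(1))
p,d=r.snapshot('scene');W=pts('scene',d);X,Y,z=W[...,0],W[...,1],W[...,2]
m=(d>0)&(z>16)&(z<24)&(X>430)&(X<660)&(Y>-28)&(Y<60)
n,l,st,ce=cv2.connectedComponentsWithStats(m.astype(np.uint8))
i=1+st[1:,4].argmax();q=W[l==i][:,:2].astype(np.float32);print(len(q),cv2.minAreaRect(q),q.min(0),q.max(0))
E
python3 blk.py
```

```text
5.55 [466.3  20.9   9.1] [-0.1  0.2 -0.1]
382 ((488.9994201660156, 17.625141143798828), (62.916908264160156, 63.54085159301758), 89.00877380371094) [456.6996   -13.991733] [521.21497   48.767273]
```

Run:
```python
from plant import r
from h import *
s=r.observe();K,P,R=cam('scene')
p,d=r.snapshot('scene');np.savez('s3.npz',p=p,d=d)
def pr(q):
    c=R.T@(np.array(q)-P);return (K[0,0]*c[0]/-c[2]+K[0,2],-K[1,1]*c[1]/-c[2]+K[1,2])
I=cv2.resize(p[130:230,160:260,::-1],None,fx=6,fy=6,interpolation=cv2.INTER_CUBIC);I=cv2.convertScaleAbs(I,alpha=1.6,beta=20)
for q,col in[(s['eef_pos'],(0,0,255)),(s['eef_pos']+[0,0,19],(0,255,0))]:
    u,v=pr(q);cv2.circle(I,(int((u-160+.5)*6),int((v-130+.5)*6)),4,col,-1)
cv2.imwrite('pics/s3.png',I)
```

```text
(no output)
```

View pics/s3.png

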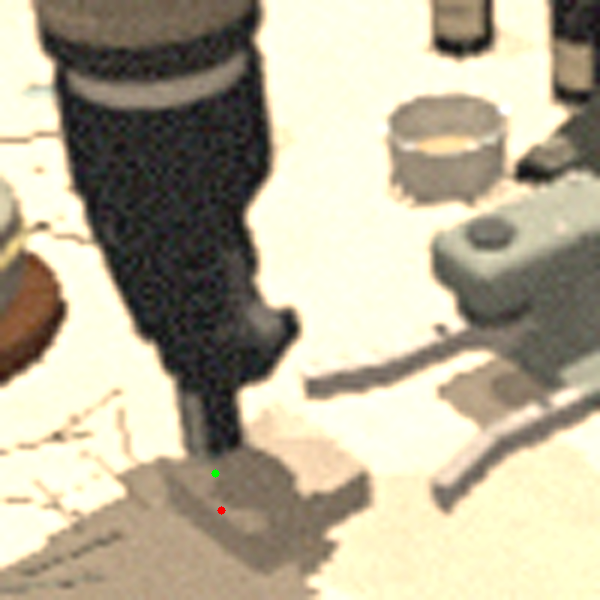

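The reported TCP (red dot) projects to (221,510), but the fingertip is drawn ending at (213,455). The real tips are well above it. I'll measure the tip by depth.

Run:
```python
from h import *
f=np.load('s3.npz');d=f['d'];W=pts('scene',d)
for cx,cy in[(195,440),(200,450),(215,430),(225,435),(225,448),(213,450),(215,473),(221,510),(270,470)]:
    u=int(160+cx/6);v=int(130+cy/6);print(cx,cy,f['p'][v,u],W[v,u].round(1))
w=np.load('wrist1.npz');print('wrist');Wp=pts('wrist1',w['d'])
for u,v in[(240,230),(228,240),(285,235),(240,260),(240,290),(150,280),(110,190),(256,260)]:print(u,v,w['d'][v,u],Wp[v,u].round(1))
```

```text
195 440 [65 61 54] [457.4  17.8  51.2]
200 450 [66 62 54] [456.7  13.5  47.9]
215 430 [16 13 15] [459.9   7.2  61.4]
225 435 [12  4 13] [463.9   5.7  57.1]
225 448 [22 23 19] [463.1   5.7  51.7]
213 450 [21 28 25] [459.5   9.3  48.7]
215 473 [83 70 56] [471.9  31.5  20.5]
221 510 [83 70 57] [458.3   9.4  19. ]
270 470 [65 55 45] [489.5  14.4  20. ]
wrist
240 230 329.0705 [479.    0.8  20.2]
228 240 134.08583 [412.   12.5 204. ]
285 235 139.75523 [414.5  38.3 198.1]
240 260 337.34723 [514.4  -3.1  21. ]
240 290 369.3987 [564.5  -9.7   1.2]
150 280 100.038246 [408.9 -10.1 239. ]
110 190 337.90012 [ 424.7 -141.1    0.7]
256 260 337.7346 [516.3  14.7  20.7]
```

Depth puts the finger bottoms at z≈48 while the reported TCP is z≈9. So the tips end about 39 mm short of the reported TCP, and the zero force agrees. I'll back off and find the table gently by force to calibrate.

Call:
{"api": "move_arm", "payload": {
  "series": [
    {"dx":0.05,"dy":0,"dz":0,"wx":0,"wy":0,"wz":0,"jaw":1},
    {"dx":0.025,"dy":0,"dz":0.02,"wx":0,"wy":0,"wz":0,"jaw":1},
    {"dx":0,"dy":0,"dz":0.03,"wx":0,"wy":0,"wz":0,"jaw":1},
    {"dx":0,"dy":0,"dz":0.004,"wx":0,"wy":0,"wz":0,"jaw":1},
    {"dx":0,"dy":0,"dz":0.0,"wx":0,"wy":0,"wz":0,"jaw":1}
  ]
}}

```text
time: 6.28
eef_pos: [428.1, 24.4, -18.6]
eef_rot: [-3.141, -0.0, 3.044]
force: [0.1, -0.2, 0.0]
opening: 0.2
gripper_force: 0.0
```

Run:
```python
from plant import r
from h import *
s=r.observe();print(s['time'],s['eef_pos'],s['force'])
p,d=r.snapshot('scene');np.savez('s4.npz',p=p,d=d)
W=pts('scene',d);X,Y,z=W[...,0],W[...,1],W[...,2];m=(d>0)&(X>395)&(X<455)&(Y>-10)&(Y<50)&(z>4)
for a in range(4,70,4):
    k=m&(z>=a)&(z<a+4)
    if k.any():print(a,k.sum(),X[k].min().round(),X[k].max().round(),Y[k].min().round(),Y[k].max().round())
```

```text
6.275 [428.05344155  24.4192601  -18.63843282] [ 0.11866295 -0.17048318  0.01606174]
4 1 403.0 403.0 46.0 46.0
8 4 423.0 434.0 18.0 21.0
12 4 419.0 420.0 18.0 30.0
16 14 418.0 440.0 10.0 30.0
20 14 418.0 432.0 9.0 22.0
24 13 418.0 434.0 10.0 31.0
28 15 418.0 435.0 9.0 31.0
32 12 419.0 440.0 8.0 28.0
36 17 419.0 435.0 9.0 29.0
40 10 418.0 433.0 9.0 32.0
44 5 419.0 420.0 19.0 30.0
48 2 417.0 418.0 17.0 30.0
52 9 415.0 432.0 11.0 34.0
56 24 415.0 439.0 -9.0 47.0
60 27 414.0 434.0 -9.0 50.0
64 11 414.0 421.0 -7.0 49.0
68 5 414.0 421.0 -8.0 12.0
```

Call:
{"api": "move_arm", "payload": {
  "series": [
    {"dx":0,"dy":0,"dz":0.012,"wx":0,"wy":0,"wz":0,"jaw":1},
    {"dx":-0.015,"dy":0,"dz":0,"wx":0,"wy":0,"wz":0,"jaw":1},
    {"dx":-0.015,"dy":0,"dz":0,"wx":0,"wy":0,"wz":0,"jaw":1},
    {"dx":-0.02,"dy":0,"dz":0,"wx":0,"wy":0,"wz":0,"jaw":1},
    {"dx":-0.02,"dy":0,"dz":0,"wx":0,"wy":0,"wz":0,"jaw":1}
  ]
}}

```text
time: 6.95
eef_pos: [462.2, 21.1, -24.6]
eef_rot: [-3.142, -0.001, 3.045]
force: [-3.0, 1.1, 1.1]
opening: 0.2
gripper_force: 1.4
```

Call:
{"api": "move_arm", "payload": {
  "series": [
    {"dx":-0.01,"dy":0,"dz":0,"wx":0,"wy":0,"wz":0,"jaw":1}
  ]
}}

```text
time: 7.08
eef_pos: [468.0, 20.6, -24.5]
eef_rot: [3.142, 0.0, 3.045]
force: [-3.1, 0.5, 2.3]
opening: 0.0
gripper_force: 1.5
```

```bash
python3 blk.py
```

```text
7.075 [468.   20.6 -24.5] [-3.1  0.5  2.3]
342 ((499.75811767578125, 12.94131088256836), (60.93196487426758, 84.93283081054688), 84.87628173828125) [457.01813 -20.95856] [543.5822   39.78468]
```

Call:
{"api": "move_arm", "payload": {
  "series": [
    {"dx":-0.02,"dy":0,"dz":0,"wx":0,"wy":-0.037,"wz":0,"jaw":1},
    {"dx":-0.02,"dy":0,"dz":0.001,"wx":0,"wy":-0.037,"wz":0,"jaw":1},
    {"dx":-0.019,"dy":0,"dz":0.003,"wx":0,"wy":-0.037,"wz":0,"jaw":1},
    {"dx":-0.015,"dy":0,"dz":0.0055,"wx":0,"wy":0,"wz":0,"jaw":1},
    {"dx":0,"dy":0,"dz":0,"wx":0,"wy":0,"wz":0,"jaw":1}
  ]
}}

```text
time: 7.75
eef_pos: [478.7, 33.3, -28.4]
eef_rot: [3.098, 0.157, 3.045]
force: [-32.8, -0.9, 67.7]
opening: -0.4
gripper_force: 33.6
```

```bash
python3 blk.py
```

```text
7.75 [478.7  33.3 -28.4] [-32.8  -0.9  67.7]
372 ((518.6036987304688, 11.236520767211914), (63.001991271972656, 62.41596603393555), 82.8785400390625) [484.6458   -21.986322] [552.7774   41.94676]
```

The tip dug into the table while tilting (Fz 67 N). I'm backing it off upward at once.

Call:
{"api": "move_arm", "payload": {
  "series": [
    {"dx":0.004,"dy":0,"dz":-0.016,"wx":0,"wy":0,"wz":0,"jaw":1},
    {"dx":0,"dy":0,"dz":0,"wx":0,"wy":0,"wz":0,"jaw":1}
  ]
}}

```text
time: 8.05
eef_pos: [482.9, 33.3, -21.3]
eef_rot: [3.102, 0.169, 3.046]
force: [-2.2, -0.5, 0.2]
opening: 0.0
gripper_force: 0.7
```

Call:
{"api": "move_arm", "payload": {
  "series": [
    {"dx":0.02,"dy":0,"dz":-0.06,"wx":0,"wy":0,"wz":0,"jaw":1},
    {"dx":0,"dy":0,"dz":-0.03,"wx":0,"wy":0,"wz":0,"jaw":1},
    {"dx":0,"dy":0,"dz":0,"wx":0,"wy":0,"wz":0,"jaw":1}
  ]
}}

```text
time: 8.43
eef_pos: [466.4, 33.6, 21.5]
eef_rot: [3.102, 0.171, 3.047]
force: [0.8, 0.8, -0.4]
opening: -0.2
gripper_force: 0.0
```

```bash
cat > go.py <<'E'
import sys
from plant import r
from h import *
s=r.observe();a=[float(x) for x in sys.argv[1:7]]
A=Ro.from_euler('xyz',s['eef_rot']);B=Ro.from_euler('xyz',a[3:])
w=(A.inv()*B).as_rotvec()/np.pi;dp=np.array(a[:3])-s['eef_pos']
print(s['time'],s['eef_pos'].round(1),s['eef_rot'].round(3),s['force'].round(1))
print('turn',w.round(4),'then shift',(B.inv().apply(dp)/500).round(4))
E
python3 - <<'E'
from plant import r
from h import *
K,P,R=cam('top');p,d=r.snapshot('top');np.savez('t5.npz',p=p,d=d);W=pts('top',d);X,Y,z=W[...,0],W[...,1],W[...,2]
for nm in['top','scene']:
    if nm=='scene':p,d=r.snapshot('scene');np.savez('s5.npz',p=p,d=d);W=pts(nm,d);X,Y,z=W[...,0],W[...,1],W[...,2]
    m=(d>0)&(z>16)&(z<24)&(X>460)&(X<580)&(Y>-28)&(Y<50)
    n,l,st,ce=cv2.connectedComponentsWithStats(m.astype(np.uint8));i=1+st[1:,4].argmax();q=W[l==i][:,:2].astype(np.float32);print(nm,len(q),cv2.minAreaRect(q))
m=(d>0)&(X>400)&(X<530)&(Y>-10)&(Y<60)&(z>26)&(z<120)
for a in range(26,120,6):
    k=m&(z>=a)&(z<a+6)
    if k.any():print(a,k.sum(),X[k].min().round(),X[k].max().round(),Y[k].min().round(),Y[k].max().round())
E
python3 go.py 470 17 30 3.1416 0.349 3.047
```

```text
top 587 ((516.2686157226562, 11.799367904663086), (62.13068771362305, 62.0736083984375), 83.85041046142578)
scene 406 ((519.17236328125, 10.817276000976562), (64.8575668334961, 64.36627960205078), 83.79428100585938)
44 3 453.0 459.0 24.0 28.0
50 13 451.0 472.0 20.0 38.0
56 20 449.0 470.0 18.0 40.0
62 16 449.0 470.0 16.0 38.0
68 20 446.0 469.0 17.0 39.0
74 21 446.0 468.0 17.0 38.0
80 3 446.0 448.0 27.0 35.0
86 7 442.0 445.0 18.0 40.0
92 28 438.0 459.0 -1.0 57.0
98 19 438.0 458.0 -7.0 57.0
104 11 435.0 460.0 -9.0 18.0
110 27 433.0 451.0 -9.0 44.0
116 16 433.0 452.0 -7.0 46.0
8.525 [465.7  33.5  20.6] [3.103 0.169 3.047] [-0.6 -0.3  0.4]
turn [ 0.0124 -0.0574 -0.0011] then shift [-0.0174 -0.032  -0.0137]
```

Call:
{"api": "move_arm", "payload": {
  "series": [
    {"dx":0,"dy":0,"dz":0,"wx":0.006,"wy":-0.029,"wz":0,"jaw":1},
    {"dx":0,"dy":0,"dz":0,"wx":0.006,"wy":-0.029,"wz":0,"jaw":1},
    {"dx":0,"dy":-0.02,"dz":-0.006,"wx":0,"wy":0,"wz":0,"jaw":1},
    {"dx":0,"dy":-0.02,"dz":0,"wx":0,"wy":0,"wz":0,"jaw":1},
    {"dx":0,"dy":0,"dz":0,"wx":0,"wy":0,"wz":0,"jaw":1}
  ]
}}

```text
time: 9.15
eef_pos: [468.7, 14.4, 22.6]
eef_rot: [3.126, 0.285, 3.04]
force: [0.5, -0.1, -0.5]
opening: 0.4
gripper_force: 0.0
```

```bash
python3 go.py 472 14.5 -19 3.1416 0.349 3.047
```

```text
9.15 [468.7  14.4  22.6] [3.126 0.285 3.04 ] [ 0.5 -0.1 -0.5]
turn [ 0.0044 -0.0205 -0.0023] then shift [0.0222 0.0009 0.0805]
```

Call:
{"api": "move_arm", "payload": {
  "series": [
    {"dx":0.014,"dy":0,"dz":0.05,"wx":0.003,"wy":0,"wz":0,"jaw":1},
    {"dx":0.008,"dy":0,"dz":0.03,"wx":0,"wy":0,"wz":0,"jaw":1},
    {"dx":0,"dy":0,"dz":0,"wx":0,"wy":0,"wz":0,"jaw":1}
  ]
}}

```text
time: 9.52
eef_pos: [471.0, 17.3, -5.7]
eef_rot: [3.134, 0.271, 3.042]
force: [0.1, -0.3, -0.7]
opening: 0.2
gripper_force: 0.0
```

```bash
python3 go.py 482.5 14.5 -20 3.1416 0.285 3.047;python3 go.py 511.5 17 -20 3.1416 0.285 3.047
```

```text
9.525 [471.   17.3  -5.7] [3.134 0.271 3.042] [ 0.1 -0.3 -0.7]
turn [ 0.0021 -0.0044 -0.0015] then shift [-0.0144 -0.0035  0.0341]
9.525 [471.   17.3  -5.7] [3.134 0.271 3.042] [ 0.1 -0.3 -0.7]
turn [ 0.0021 -0.0044 -0.0015] then shift [-0.0693  0.007   0.0502]
```

Call:
{"api": "move_arm", "payload": {
  "series": [
    {"dx":0.018,"dy":0,"dz":-0.005,"wx":0.0015,"wy":0.043,"wz":0,"jaw":1},
    {"dx":0,"dy":0,"dz":0,"wx":0.001,"wy":0.043,"wz":0,"jaw":1},
    {"dx":0,"dy":0,"dz":0,"wx":0,"wy":0,"wz":0,"jaw":1}
  ]
}}

```text
time: 9.9
eef_pos: [466.0, 18.9, -5.7]
eef_rot: [3.14, 0.016, 3.046]
force: [0.9, -0.5, -0.1]
opening: 0.0
gripper_force: 0.0
```

```bash
python3 go.py 464 15.2 -22 3.1416 0 3.047;python3 go.py 502 17 -22 3.1416 0 3.047
```

```text
9.9 [466.   18.9  -5.7] [3.14  0.016 3.046] [ 0.9 -0.5 -0.1]
turn [ 0.0004  0.0051 -0.0004] then shift [ 0.0033 -0.0078  0.0327]
9.9 [466.   18.9  -5.7] [3.14  0.016 3.046] [ 0.9 -0.5 -0.1]
turn [ 0.0004  0.0051 -0.0004] then shift [-0.072   0.0029  0.0327]
```

Call:
{"api": "move_arm", "payload": {
  "series": [
    {"dx":0.003,"dy":-0.008,"dz":0.0,"wx":0,"wy":0.005,"wz":0,"jaw":1},
    {"dx":0,"dy":0,"dz":0.033,"wx":0,"wy":0,"wz":0,"jaw":1},
    {"dx":-0.019,"dy":0,"dz":0,"wx":0,"wy":0,"wz":0,"jaw":1},
    {"dx":-0.014,"dy":0.0025,"dz":0,"wx":0,"wy":0,"wz":0,"jaw":1},
    {"dx":-0.014,"dy":0.0025,"dz":0,"wx":0,"wy":0,"wz":0,"jaw":1}
  ]
}}

```text
time: 10.52
eef_pos: [484.7, 16.1, -22.3]
eef_rot: [3.136, -0.003, 3.044]
force: [-3.2, -1.0, 1.1]
opening: -0.3
gripper_force: 1.4
```

Call:
{"api": "move_arm", "payload": {
  "series": [
    {"dx":-0.014,"dy":0.0025,"dz":0,"wx":0,"wy":0,"wz":0,"jaw":1},
    {"dx":-0.014,"dy":0.0025,"dz":0,"wx":0,"wy":0,"wz":0,"jaw":1},
    {"dx":0,"dy":0,"dz":0,"wx":0,"wy":0,"wz":0,"jaw":1}
  ]
}}

```text
time: 10.9
eef_pos: [500.6, 17.5, -22.4]
eef_rot: [3.137, -0.0, 3.045]
force: [-0.3, 1.0, -0.6]
opening: -0.0
gripper_force: 0.0
```

```bash
cat > blk2.py <<'E'
from plant import r
from h import *
s=r.observe();print(s['time'],s['eef_pos'].round(1),s['force'].round(1))
# far and right edges of block top by both cameras
for nm in['top','scene']:
    p,d=r.snapshot(nm);W=pts(nm,d);X,Y,z=W[...,0],W[...,1],W[...,2]
    a=-0.0925;o=np.array([590.8,9.3]);q=W[...,:2]-o;x=q[...,0]*np.cos(a)+q[...,1]*np.sin(a);y=-q[...,0]*np.sin(a)+q[...,1]*np.cos(a)
    m=(d>0)&(z>16.5)&(z<24)&(x>-140)&(x<20)&(abs(y)<38)
    n,l,st,ce=cv2.connectedComponentsWithStats(m.astype(np.uint8));k=l==1+st[1:,4].argmax()
    b=cv2.minAreaRect(np.stack([x[k],y[k]],1).astype(np.float32));print(nm,k.sum(),'stand frame',np.round(b[0],1),np.round(b[1],1),round(b[2],1),'x',x[k].min().round(1),x[k].max().round(1),'y',y[k].min().round(1),y[k].max().round(1))
E
python3 blk2.py
```

```text
10.9 [500.6  17.5 -22.4] [-0.3  1.  -0.6]
top 6 stand frame [-21.9 -28.3] [7.5 3.5] 49.8 x -25.7 -20.7 y -30.0 -24.3
scene 272 stand frame [-46.1   0.3] [63.5 62.2] 88.0 x -77.7 -15.1 y -32.1 31.0
```

Call:
{"api": "move_arm", "payload": {
  "series": [
    {"dx":-0.006,"dy":0,"dz":-0.002,"wx":0,"wy":-0.03,"wz":0,"jaw":1},
    {"dx":-0.006,"dy":0,"dz":-0.002,"wx":0,"wy":-0.03,"wz":0,"jaw":1},
    {"dx":-0.006,"dy":0,"dz":-0.001,"wx":0,"wy":-0.03,"wz":0,"jaw":1},
    {"dx":0,"dy":0,"dz":0,"wx":0,"wy":0,"wz":0,"jaw":1}
  ]
}}

```text
time: 11.5
eef_pos: [505.7, 18.1, -19.0]
eef_rot: [3.132, 0.277, 3.043]
force: [0.9, -0.7, -0.3]
opening: 0.1
gripper_force: 0.0
```

```bash
python3 go.py 549 12.5 -19 3.1416 0.285 3.047; python3 -c "
from plant import r;print(r.observe()['joint_pos'].round(2))"
```

```text
11.5 [505.7  18.1 -19. ] [3.132 0.277 3.043] [ 0.9 -0.7 -0.3]
turn [ 0.0028 -0.0027 -0.0012] then shift [-0.0837 -0.0029  0.0245]
[-0.62  0.53  0.49  2.35 -1.37  0.17  2.6 ]
```

Call:
{"api": "move_arm", "payload": {
  "series": [
    {"dx":-0.019,"dy":-0.001,"dz":0.0055,"wx":0.001,"wy":0,"wz":0,"jaw":1},
    {"dx":-0.019,"dy":0,"dz":0.0055,"wx":0.001,"wy":0,"wz":0,"jaw":1},
    {"dx":-0.019,"dy":0,"dz":0.0055,"wx":0,"wy":0,"wz":0,"jaw":1},
    {"dx":-0.019,"dy":0,"dz":0.0055,"wx":0,"wy":0,"wz":0,"jaw":1},
    {"dx":0,"dy":0,"dz":0,"wx":0,"wy":0,"wz":0,"jaw":1}
  ]
}}

```text
time: 12.12
eef_pos: [549.3, 11.9, -18.7]
eef_rot: [-3.139, 0.282, 3.044]
force: [-0.0, -0.8, -0.2]
opening: 0.0
gripper_force: 0.0
```

```bash
python3 blk2.py; python3 go.py 558 12.5 -19 3.1416 0.285 3.047; python3 -c "
from plant import r;print(r.observe()['joint_pos'].round(2))"
```

```text
12.125 [549.3  11.9 -18.7] [-0.  -0.8 -0.2]
top 409 stand frame [-11.1   2.4] [58.9 62.1] 1.1 x -40.3 18.9 y -28.6 33.4
scene 286 stand frame [-21.2   2.1] [85.4 64.5] 3.6 x -63.5 20.0 y -30.3 36.3
12.225 [548.1  12.  -18.8] [-3.14   0.281  3.043] [-1.2  0.8  0.3]
turn [-0.0009 -0.0014 -0.0012] then shift [-0.0188  0.0028  0.0059]
[-0.67  0.61  0.6   2.27 -1.27  0.26  2.5 ]
```

Call:
{"api": "move_arm", "payload": {
  "series": [
    {"dx":-0.01,"dy":0,"dz":0.003,"wx":0,"wy":0,"wz":0,"jaw":1},
    {"dx":-0.008,"dy":0,"dz":0.0023,"wx":0,"wy":0,"wz":0,"jaw":1},
    {"dx":-0.004,"dy":0,"dz":0.0012,"wx":0,"wy":0,"wz":0,"jaw":1}
  ]
}}

```text
time: 12.6
eef_pos: [558.7, 10.9, -19.1]
eef_rot: [-3.14, 0.279, 3.043]
force: [-1.9, -0.1, 0.9]
opening: 0.1
gripper_force: 1.5
```

Call:
{"api": "move_arm", "payload": {
  "series": [
    {"dx":-0.003,"dy":0,"dz":0.0008,"wx":0,"wy":0,"wz":0,"jaw":1}
  ]
}}

```text
time: 12.72
eef_pos: [559.9, 10.9, -19.2]
eef_rot: [-3.141, 0.279, 3.043]
force: [-5.8, 0.9, 3.1]
opening: -0.0
gripper_force: 3.3
```

Call:
{"api": "move_arm", "payload": {
  "series": [
    {"dx":-0.003,"dy":0,"dz":0.0008,"wx":0,"wy":0,"wz":0,"jaw":1}
  ]
}}

```text
time: 12.85
eef_pos: [560.0, 11.0, -19.6]
eef_rot: [-3.141, 0.277, 3.043]
force: [-9.2, 0.9, 4.5]
opening: -0.1
gripper_force: 4.8
```

Call:
{"api": "move_arm", "payload": {
  "series": [
    {"dx":-0.003,"dy":0,"dz":0.0008,"wx":0,"wy":0,"wz":0,"jaw":1},
    {"dx":0,"dy":0,"dz":0,"wx":0,"wy":0,"wz":0,"jaw":1}
  ]
}}

```text
time: 13.1
eef_pos: [560.1, 11.2, -20.1]
eef_rot: [3.141, 0.274, 3.044]
force: [-11.0, 1.6, 5.1]
opening: 0.0
gripper_force: 5.3
```

```bash
python3 blk2.py
```

```text
13.1 [560.1  11.2 -20.1] [-11.    1.6   5.1]
top 286 stand frame [-5.7  2.5] [48.4 62.4] 1.3 x -29.5 19.1 y -28.2 34.0
scene 217 stand frame [-16.2   0.7] [72.6 59.2] 0.9 x -52.5 20.0 y -29.0 30.8
```

Motion stopped at the predicted home pose while the force rises, so the block is against the stop. One firmer nudge, then I retract and check.

Call:
{"api": "move_arm", "payload": {
  "series": [
    {"dx":-0.005,"dy":0,"dz":0.001,"wx":0,"wy":0,"wz":0,"jaw":1},
    {"dx":-0.002,"dy":0,"dz":0,"wx":0,"wy":0,"wz":0,"jaw":1}
  ]
}}

```text
time: 13.45
eef_pos: [560.3, 11.3, -20.8]
eef_rot: [3.14, 0.269, 3.044]
force: [-19.6, 3.1, 10.2]
opening: -0.0
gripper_force: 10.1
```

Call:
{"api": "move_arm", "payload": {
  "series": [
    {"dx":0.03,"dy":0,"dz":-0.01,"wx":0,"wy":0,"wz":0,"jaw":1},
    {"dx":0.05,"dy":0,"dz":-0.04,"wx":0,"wy":0.02,"wz":0,"jaw":1},
    {"dx":0,"dy":0,"dz":-0.12,"wx":0,"wy":0.03,"wz":0,"jaw":1},
    {"dx":0,"dy":0,"dz":-0.1,"wx":0,"wy":0.03,"wz":0,"jaw":1},
    {"dx":0,"dy":-0.05,"dz":-0.05,"wx":0,"wy":0,"wz":0,"jaw":1}
  ]
}}

```text
time: 14.08
eef_pos: [503.4, -7.0, 130.8]
eef_rot: [-3.14, 0.034, 3.048]
force: [0.3, 0.6, -0.2]
opening: -0.4
gripper_force: 0.0
```

```bash
python3 blk2.py; python3 look.py top 190 390 120 260 t6; python3 go.py 600 -300 150 3.1416 0 -1.664
```

```text
14.075 [503.4  -7.  130.8] [ 0.3  0.6 -0.2]
4
14.175 [502.2 -10.5 130.7] [-3.141  0.035  3.04 ] [-0.5  0.  -0.9]
turn [-0.009   0.0087 -0.5026] then shift [ 0.5583 -0.2486 -0.0386]Traceback (most recent call last):
  File "blk2.py", line 9, in <module>
    n,l,st,ce=cv2.connectedComponentsWithStats(m.astype(np.uint8));k=l==1+st[1:,4].argmax()
                                                                          ~~~~~~~~~~~~~~~^^
ValueError: attempt to get argmax of an empty sequence
```

View pics/t6.png

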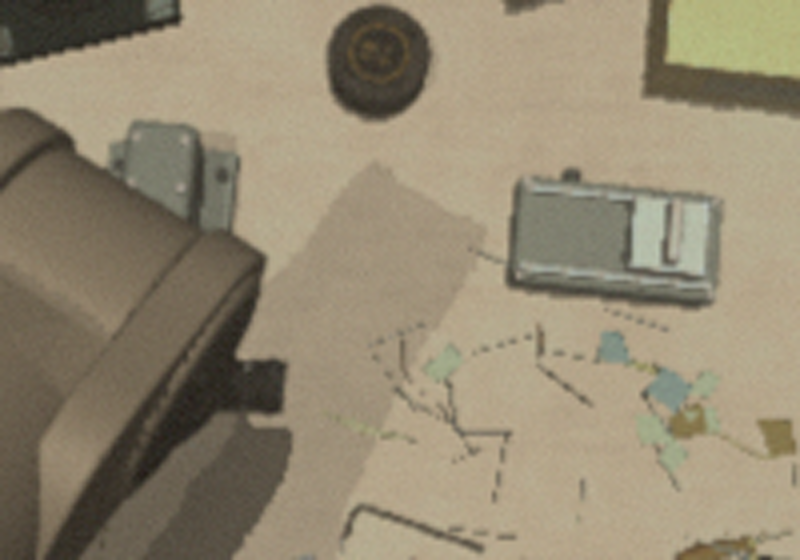

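The arm hides the stand at the moment, so the block gets checked later. The console at (515–718, 180–300) and the fin at (674,232) are unchanged. Next I go to the far (-y) side of the fin.

```bash
python3 go.py 605.5 -341 90 3.1416 0 3.047
```

```text
14.175 [502.2 -10.5 130.7] [-3.141  0.035  3.04 ] [-0.5  0.  -0.9]
turn [-0.0002  0.0113 -0.0022] then shift [-0.268  -0.6385  0.0814]
```

Call:
{"api": "move_arm", "payload": {
  "series": [
    {"dx":-0.044,"dy":-0.106,"dz":0,"wx":0,"wy":0.011,"wz":-0.002,"jaw":1},
    {"dx":-0.044,"dy":-0.106,"dz":0,"wx":0,"wy":0,"wz":0,"jaw":1},
    {"dx":-0.045,"dy":-0.106,"dz":0,"wx":0,"wy":0,"wz":0,"jaw":1},
    {"dx":-0.045,"dy":-0.106,"dz":0,"wx":0,"wy":0,"wz":0,"jaw":1},
    {"dx":-0.045,"dy":-0.106,"dz":0,"wx":0,"wy":0,"wz":0,"jaw":1}
  ]
}}

```text
time: 14.8
eef_pos: [587.0, -283.2, 127.0]
eef_rot: [3.141, -0.005, 3.05]
force: [0.7, 0.6, 0.3]
opening: 0.1
gripper_force: 0.0
```

Call:
{"api": "move_arm", "payload": {
  "series": [
    {"dx":-0.045,"dy":-0.106,"dz":0,"wx":0,"wy":0,"wz":0,"jaw":1},
    {"dx":0,"dy":0,"dz":0.08,"wx":0,"wy":0,"wz":0,"jaw":1},
    {"dx":0,"dy":0,"dz":0,"wx":0,"wy":0,"wz":0,"jaw":1}
  ]
}}

```text
time: 15.18
eef_pos: [601.5, -335.5, 84.1]
eef_rot: [3.139, -0.011, 3.048]
force: [0.3, 1.2, 0.1]
opening: -0.1
gripper_force: 0.0
```

```bash
python3 go.py 605.5 -341 28 3.1416 0 3.047
python3 - <<'E'
from plant import r
from h import *
p,d=r.snapshot('scene');np.savez('s7.npz',p=p,d=d);W=pts('scene',d);X,Y,z=W[...,0],W[...,1],W[...,2]
m=(d>0)&(X>570)&(X<640)&(Y>-385)&(Y<-300)&(z>72)&(z<200)
for a in range(72,190,5):
    k=m&(z>=a)&(z<a+5)
    if k.sum()>2:print(a,k.sum(),X[k].min().round(),X[k].max().round(),Y[k].min().round(),Y[k].max().round())
E
```

```text
15.175 [ 601.5 -335.5   84.1] [ 3.139 -0.011  3.048] [0.3 1.2 0.1]
turn [ 0.0009 -0.0036  0.0004] then shift [-0.009  -0.0102  0.1122]
112 8 592.0 601.0 -342.0 -329.0
117 14 591.0 602.0 -349.0 -326.0
122 35 590.0 608.0 -350.0 -322.0
127 35 590.0 607.0 -351.0 -323.0
132 34 591.0 610.0 -351.0 -323.0
137 38 591.0 608.0 -351.0 -323.0
142 34 591.0 606.0 -351.0 -323.0
147 28 591.0 602.0 -350.0 -326.0
152 29 589.0 600.0 -353.0 -314.0
157 59 588.0 599.0 -366.0 -305.0
162 103 587.0 615.0 -370.0 -302.0
167 93 588.0 616.0 -373.0 -300.0
172 72 587.0 616.0 -379.0 -301.0
177 83 585.0 617.0 -382.0 -302.0
182 86 585.0 613.0 -384.0 -300.0
187 58 584.0 611.0 -385.0 -301.0
```

Call:
{"api": "move_arm", "payload": {
  "series": [
    {"dx":-0.009,"dy":-0.01,"dz":0.06,"wx":0.001,"wy":-0.004,"wz":0,"jaw":1},
    {"dx":0,"dy":0,"dz":0.05,"wx":0,"wy":0,"wz":0,"jaw":1},
    {"dx":0,"dy":0,"dz":0,"wx":0,"wy":0,"wz":0,"jaw":1}
  ]
}}

```text
time: 15.6
eef_pos: [606.5, -340.8, 31.4]
eef_rot: [-3.139, 0.003, 3.05]
force: [-0.3, 1.0, 1.1]
opening: -0.2
gripper_force: 0.0
```

Call:
{"api": "move_arm", "payload": {
  "series": [
    {"dx":0,"dy":0.02,"dz":0,"wx":0,"wy":0,"wz":0,"jaw":1},
    {"dx":0,"dy":0.02,"dz":0,"wx":0,"wy":0,"wz":0,"jaw":1},
    {"dx":0,"dy":0.02,"dz":0,"wx":0,"wy":0,"wz":0,"jaw":1},
    {"dx":0,"dy":0.02,"dz":0,"wx":0,"wy":0,"wz":0,"jaw":1},
    {"dx":0,"dy":0.02,"dz":0,"wx":0,"wy":0,"wz":0,"jaw":1}
  ]
}}

```text
time: 16.23
eef_pos: [612.1, -292.7, 33.3]
eef_rot: [-3.137, 0.007, 3.049]
force: [0.9, -2.7, 1.4]
opening: -0.2
gripper_force: 0.9
```

Call:
{"api": "move_arm", "payload": {
  "series": [
    {"dx":0,"dy":0.015,"dz":0.004,"wx":0,"wy":0,"wz":0,"jaw":1},
    {"dx":0,"dy":0.015,"dz":0.003,"wx":0,"wy":0,"wz":0,"jaw":1},
    {"dx":0,"dy":0.012,"dz":0,"wx":0,"wy":0,"wz":0,"jaw":1},
    {"dx":0,"dy":0.006,"dz":0,"wx":0,"wy":0,"wz":0,"jaw":1}
  ]
}}

```text
time: 16.73
eef_pos: [614.5, -270.3, 31.4]
eef_rot: [-3.136, 0.009, 3.048]
force: [-2.9, -1.6, 13.4]
opening: -0.3
gripper_force: 7.8
```

Call:
{"api": "move_arm", "payload": {
  "series": [
    {"dx":0,"dy":0.005,"dz":0,"wx":0,"wy":0,"wz":0,"jaw":1},
    {"dx":0,"dy":0.003,"dz":0,"wx":0,"wy":0,"wz":0,"jaw":1}
  ]
}}

```text
time: 16.98
eef_pos: [615.0, -266.6, 31.4]
eef_rot: [-3.136, 0.009, 3.048]
force: [-2.2, -1.5, 13.6]
opening: -0.1
gripper_force: 7.9
```

Run:
```python
from plant import r
from h import *
for nm in['top','scene']:
    p,d=r.snapshot(nm);np.savez(nm+'8.npz',p=p,d=d);W=pts(nm,d)
    a=-0.092;q=W[...,:2]-np.array([608.2,-308.9]);x=q[...,0]*np.cos(a)+q[...,1]*np.sin(a);y=-q[...,0]*np.sin(a)+q[...,1]*np.cos(a);z=W[...,2]
    for lo,hi,lab in[(42,50,'key'),(50,54,'guardtop'),(54,60,'54-60'),(60,65,'60-65'),(65,70,'fin/top')]:
        k=(d>0)&(abs(x)<26)&(y>-40)&(y<100)&(z>lo)&(z<hi)
        if k.sum():print(nm,lab,k.sum(),'x',np.percentile(x[k],[2,98]).round(),'y',np.percentile(y[k],[2,50,98]).round())
    v,u=np.nonzero((d>0)&(abs(x)<40)&(y>-40)&(y<100)&(z>25)&(z<100));b=(u.min(),u.max(),v.min(),v.max());print(b)
    if nm=='scene':
        I=p[v.min()-5:v.max()+5,u.min()-5:u.max()+5,::-1];I=cv2.convertScaleAbs(I,alpha=1.4,beta=10);cv2.imwrite('pics/s8.png',cv2.resize(I,None,fx=6,fy=6,interpolation=cv2.INTER_CUBIC)[:600,:800])
```

```text
top key 16 x [-12.  -2.] y [-13.  -6.   2.]
top guardtop 1 x [-10. -10.] y [-9. -9. -9.]
(np.int64(343), np.int64(369), np.int64(177), np.int64(195))
scene key 183 x [-20.  18.] y [-12.   7.  72.]
scene guardtop 165 x [-19.  22.] y [30. 44. 75.]
scene 54-60 13 x [-16.  -3.] y [49. 50. 55.]
scene 60-65 20 x [-15.  -0.] y [35. 49. 57.]
scene fin/top 29 x [-15.   5.] y [30. 44. 55.]
(np.int64(304), np.int64(369), np.int64(210), np.int64(264))
```

View pics/s8.png

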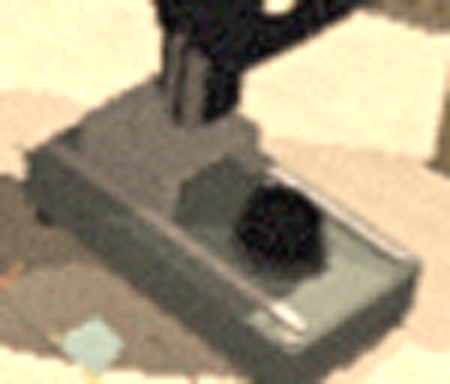

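The key at (280,225) is exposed and the guard at (170,140) has moved off, with the finger at (195,100) over it. I'll measure the guard travel against the first scene image before going on.

Run:
```python
from h import *
for fn in['scene0','scene8']:
    f=np.load(fn+'.npz');d=f['d'];W=pts('scene',d)
    a=-0.092;q=W[...,:2]-np.array([608.2,-308.9]);x=q[...,0]*np.cos(a)+q[...,1]*np.sin(a);y=-q[...,0]*np.sin(a)+q[...,1]*np.cos(a);z=W[...,2]
    print(fn)
    for lo,hi in[(36,44),(44,49),(49.5,54),(54,58),(58,62),(62,66),(66,70),(70,75)]:
        k=(d>0)&(abs(x)<22)&(y>-40)&(y<100)&(z>lo)&(z<hi)
        if k.sum():print(lo,k.sum(),'y pct',np.percentile(y[k],[0,5,25,50,75,95,100]).round(),'x',np.percentile(x[k],[5,95]).round())
```

```text
scene0
36 54 y pct [-22. -21. -12.  -1.  10.  21.  23.] x [-21. -19.]
44 46 y pct [-23. -22. -18.  -5.  12.  21.  25.] x [-21.   8.]
49.5 232 y pct [-23. -21. -15.  -6.  13.  21.  23.] x [-20.  20.]
54 18 y pct [-4. -4. -4. -3. -3. -0.  2.] x [-16.  19.]
58 18 y pct [-4. -4. -4. -3. -2.  1.  2.] x [-17.  18.]
62 38 y pct [-5. -4. -3. -2.  1.  3.  4.] x [-16.  19.]
66 25 y pct [-3. -3. -2. -1.  1.  3.  3.] x [-14.  17.]
scene8
36 88 y pct [-14. -13.  -8.   8.  50.  71.  76.] x [-19.   7.]
44 129 y pct [-13. -11.  -4.   3.  31.  65.  75.] x [-19.  12.]
49.5 176 y pct [30. 31. 37. 45. 66. 74. 76.] x [-19.  18.]
54 10 y pct [49. 49. 50. 50. 51. 54. 55.] x [-16.  -4.]
58 8 y pct [36. 41. 49. 50. 52. 55. 55.] x [-16.  -2.]
62 22 y pct [35. 35. 41. 49. 51. 56. 58.] x [-15.  -3.]
66 22 y pct [30. 30. 35. 43. 52. 54. 56.] x [-14.   2.]
70 30 y pct [28. 29. 30. 36. 43. 51. 54.] x [-8.  8.]
```

By depth the guard has travelled 53 mm and the finger rides on top of the fin (tip z≈67, so the tip is 35.6 mm above the reported TCP). I'll step back, go lower and push the last 7 mm properly.

Call:
{"api": "move_arm", "payload": {
  "series": [
    {"dx":0,"dy":0,"dz":-0.024,"wx":0,"wy":0,"wz":0,"jaw":1},
    {"dx":0.008,"dy":-0.04,"dz":0,"wx":-0.0015,"wy":-0.003,"wz":0,"jaw":1},
    {"dx":0,"dy":0,"dz":0.03,"wx":0,"wy":0,"wz":0,"jaw":1},
    {"dx":0,"dy":0,"dz":0,"wx":0,"wy":0,"wz":0,"jaw":1}
  ]
}}

```text
time: 17.58
eef_pos: [607.8, -282.5, 24.1]
eef_rot: [3.139, 0.012, 3.05]
force: [-0.2, -0.2, -0.3]
opening: -0.3
gripper_force: 0.0
```

```bash
python3 go.py 611 -286 20.5 3.1416 0 3.047
```

```text
17.575 [ 607.8 -282.5   24.1] [3.139 0.012 3.05 ] [-0.2 -0.2 -0.3]
turn [0.0009 0.0039 0.0008] then shift [-0.007  -0.0063  0.0071]
```

Call:
{"api": "move_arm", "payload": {
  "series": [
    {"dx":-0.006,"dy":0,"dz":0.007,"wx":0.001,"wy":0.004,"wz":0,"jaw":1},
    {"dx":0,"dy":0.014,"dz":0,"wx":0,"wy":0,"wz":0,"jaw":1},
    {"dx":0,"dy":0.011,"dz":0,"wx":0,"wy":0,"wz":0,"jaw":1},
    {"dx":0,"dy":0.006,"dz":0,"wx":0,"wy":0,"wz":0,"jaw":1}
  ]
}}

```text
time: 18.08
eef_pos: [613.5, -268.3, 22.8]
eef_rot: [-3.14, 0.003, 3.05]
force: [-0.1, 0.3, -1.4]
opening: -0.2
gripper_force: 0.0
```

Call:
{"api": "move_arm", "payload": {
  "series": [
    {"dx":0,"dy":0.004,"dz":0,"wx":0,"wy":0,"wz":0,"jaw":1},
    {"dx":0,"dy":0,"dz":0,"wx":0,"wy":0,"wz":0,"jaw":1}
  ]
}}

```text
time: 18.32
eef_pos: [613.4, -267.3, 22.9]
eef_rot: [-3.139, 0.003, 3.049]
force: [0.1, -0.1, -0.3]
opening: -0.1
gripper_force: 0.0
```

Call:
{"api": "move_arm", "payload": {
  "series": [
    {"dx":0,"dy":0.006,"dz":0,"wx":0,"wy":0,"wz":0,"jaw":1}
  ]
}}

```text
time: 18.45
eef_pos: [613.3, -266.3, 23.1]
eef_rot: [-3.136, 0.004, 3.048]
force: [-0.0, -7.0, -2.6]
opening: 0.2
gripper_force: 3.5
```

Call:
{"api": "move_arm", "payload": {
  "series": [
    {"dx":0,"dy":0.006,"dz":0,"wx":0,"wy":0,"wz":0,"jaw":1}
  ]
}}

```text
time: 18.58
eef_pos: [613.3, -266.1, 23.3]
eef_rot: [-3.132, 0.005, 3.046]
force: [2.0, -14.2, -7.5]
opening: -0.0
gripper_force: 6.6
```

```bash
cat > gd.py <<'E'
from plant import r
from h import *
s=r.observe();print(s['time'],s['eef_pos'].round(1),s['force'].round(1))
p,d=r.snapshot('scene');W=pts('scene',d)
a=-0.092;q=W[...,:2]-np.array([608.2,-308.9]);x=q[...,0]*np.cos(a)+q[...,1]*np.sin(a);y=-q[...,0]*np.sin(a)+q[...,1]*np.cos(a);z=W[...,2]
for lo,hi in[(44,49),(49.5,54),(54,58),(58,62),(62,66),(66,70)]:
    k=(d>0)&(abs(x)<22)&(y>-40)&(y<100)&(z>lo)&(z<hi)
    if k.sum():print(lo,k.sum(),'y pct',np.percentile(y[k],[0,5,25,50,75,95,100]).round(),'x',np.percentile(x[k],[5,95]).round())
E
python3 gd.py
```

```text
18.575 [ 613.3 -266.1   23.3] [  2.  -14.2  -7.5]
44 130 y pct [-14. -11.  -5.   2.  31.  74.  80.] x [-19.  12.]
49.5 115 y pct [36. 38. 47. 59. 76. 82. 83.] x [-19.  14.]
54 15 y pct [37. 37. 43. 55. 56. 59. 61.] x [-15.  -3.]
58 26 y pct [31. 31. 36. 46. 56. 58. 60.] x [-14.  -3.]
62 35 y pct [29. 30. 37. 55. 59. 62. 64.] x [-15.   6.]
66 28 y pct [28. 29. 31. 39. 50. 60. 61.] x [-10.   3.]
```

The guard measures 36..83 mm along the console, so it is at its 60 mm stop with 14 N on the fin. Now I move above the key.

Call:
{"api": "move_arm", "payload": {
  "series": [
    {"dx":0,"dy":-0.02,"dz":0,"wx":0,"wy":0,"wz":0,"jaw":1},
    {"dx":0,"dy":-0.016,"dz":-0.01,"wx":-0.003,"wy":0,"wz":0,"jaw":1},
    {"dx":0.002,"dy":-0.056,"dz":0,"wx":0,"wy":0,"wz":0,"jaw":1},
    {"dx":0,"dy":0,"dz":0,"wx":0,"wy":0,"wz":0,"jaw":1}
  ]
}}

```text
time: 19.12
eef_pos: [607.6, -310.5, 28.6]
eef_rot: [3.136, 0.004, 3.045]
force: [-0.7, 0.7, -0.2]
opening: 0.2
gripper_force: 0.0
```

```bash
python3 go.py 608.2 -308.9 15 3.1416 0 3.047
```

```text
19.125 [ 607.6 -310.5   28.6] [3.136 0.004 3.045] [-0.7  0.7 -0.2]
turn [ 0.0017  0.0013 -0.0006] then shift [-0.001   0.0033  0.0272]
```

Call:
{"api": "move_arm", "payload": {
  "series": [
    {"dx":-0.001,"dy":0.003,"dz":0.02,"wx":0.002,"wy":0.001,"wz":0,"jaw":1},
    {"dx":0,"dy":0,"dz":0.008,"wx":0,"wy":0,"wz":0,"jaw":1},
    {"dx":0,"dy":0,"dz":0,"wx":0,"wy":0,"wz":0,"jaw":1}
  ]
}}

```text
time: 19.5
eef_pos: [609.9, -304.1, 13.4]
eef_rot: [3.14, -0.0, 3.051]
force: [-0.4, 0.4, 3.1]
opening: 0.2
gripper_force: 1.4
```

Call:
{"api": "move_arm", "payload": {
  "series": [
    {"dx":0,"dy":0,"dz":0.004,"wx":0,"wy":0,"wz":0,"jaw":1},
    {"dx":0,"dy":0,"dz":0.004,"wx":0,"wy":0,"wz":0,"jaw":1}
  ]
}}

```text
time: 19.75
eef_pos: [610.0, -304.2, 10.2]
eef_rot: [3.139, 0.0, 3.05]
force: [-1.8, 4.7, 10.3]
opening: 0.0
gripper_force: 5.1
```

The force is already 10 N and the tip sits 5 mm off in y. It may have just entered the second step, so I lift off, recentre and press again in fine steps.

Call:
{"api": "move_arm", "payload": {
  "series": [
    {"dx":0,"dy":0,"dz":-0.02,"wx":0,"wy":0,"wz":0,"jaw":1},
    {"dx":0.001,"dy":-0.009,"dz":-0.006,"wx":0,"wy":0,"wz":-0.001,"jaw":1},
    {"dx":0,"dy":0,"dz":0,"wx":0,"wy":0,"wz":0,"jaw":1}
  ]
}}

```text
time: 20.12
eef_pos: [607.9, -310.7, 22.6]
eef_rot: [-3.142, -0.0, 3.052]
force: [-1.0, 0.4, -0.1]
opening: 0.0
gripper_force: 0.0
```

```bash
python3 gd.py | head -3; python3 go.py 608.2 -308.9 15 3.1416 0 3.047
```

```text
20.125 [ 607.9 -310.7   22.6] [-1.   0.4 -0.1]
44 89 y pct [-14. -12.  -7.   8.  56.  76.  81.] x [-19.   6.]
49.5 197 y pct [-9. 38. 44. 53. 71. 80. 83.] x [-18.  19.]
20.175 [ 607.9 -310.4   22.3] [ 3.141 -0.     3.052] [-1.3 -0.1 -0. ]
turn [ 0.0001 -0.0001  0.0015] then shift [-0.0002  0.003   0.0147]
```

Call:
{"api": "move_arm", "payload": {
  "series": [
    {"dx":0,"dy":0.002,"dz":0.006,"wx":0,"wy":0,"wz":0,"jaw":1},
    {"dx":0,"dy":0,"dz":0.003,"wx":0,"wy":0,"wz":0,"jaw":1}
  ]
}}

```text
time: 20.42
eef_pos: [608.3, -308.8, 17.5]
eef_rot: [3.141, -0.001, 3.052]
force: [-0.9, 1.4, 1.7]
opening: -0.5
gripper_force: 0.5
```

Call:
{"api": "move_arm", "payload": {
  "series": [
    {"dx":0,"dy":0,"dz":0.004,"wx":0,"wy":0,"wz":0,"jaw":1}
  ]
}}

```text
time: 20.55
eef_pos: [608.4, -308.8, 15.9]
eef_rot: [3.141, -0.0, 3.052]
force: [-0.7, 1.1, 0.7]
opening: -0.1
gripper_force: 0.9
```

Call:
{"api": "move_arm", "payload": {
  "series": [
    {"dx":0,"dy":0,"dz":0.003,"wx":0,"wy":0,"wz":0,"jaw":1}
  ]
}}

```text
time: 20.68
eef_pos: [608.4, -308.8, 14.5]
eef_rot: [3.141, -0.0, 3.052]
force: [-1.6, 1.2, 1.7]
opening: -0.3
gripper_force: 1.1
```

Call:
{"api": "move_arm", "payload": {
  "series": [
    {"dx":0,"dy":0,"dz":0.002,"wx":0,"wy":0,"wz":0,"jaw":1}
  ]
}}

```text
time: 20.8
eef_pos: [608.4, -309.0, 13.6]
eef_rot: [3.141, -0.0, 3.052]
force: [0.5, 2.1, 2.9]
opening: 0.0
gripper_force: 1.3
```

Call:
{"api": "move_arm", "payload": {
  "series": [
    {"dx":0,"dy":0,"dz":0.001,"wx":0,"wy":0,"wz":0,"jaw":1}
  ]
}}

```text
time: 20.92
eef_pos: [608.4, -309.0, 13.2]
eef_rot: [3.141, -0.0, 3.052]
force: [-1.2, 1.7, 2.5]
opening: -0.1
gripper_force: 1.4
```

Call:
{"api": "move_arm", "payload": {
  "series": [
    {"dx":0,"dy":0,"dz":0.001,"wx":0,"wy":0,"wz":0,"jaw":1}
  ]
}}

```text
time: 21.05
eef_pos: [608.5, -309.0, 13.0]
eef_rot: [3.141, 0.0, 3.052]
force: [-2.8, 3.8, 8.0]
opening: -0.0
gripper_force: 3.7
```

The first click is at TCP z≈13, with the force jumping to about 8 N. I'll ease off slightly and hold.

Call:
{"api": "move_arm", "payload": {
  "series": [
    {"dx":0,"dy":0,"dz":-0.0003,"wx":0,"wy":0,"wz":0,"jaw":1},
    {"dx":0,"dy":0,"dz":0,"wx":0,"wy":0,"wz":0,"jaw":1}
  ]
}}

```text
time: 21.3
eef_pos: [608.5, -309.1, 13.1]
eef_rot: [3.141, 0.0, 3.052]
force: [-1.5, 2.7, 6.8]
opening: 0.1
gripper_force: 2.8
```

Call:
{"api": "move_arm", "payload": {
  "series": [
    {"dx":0,"dy":0,"dz":0,"wx":0,"wy":0,"wz":0,"jaw":1},
    {"dx":0,"dy":0,"dz":0,"wx":0,"wy":0,"wz":0,"jaw":1},
    {"dx":0,"dy":0,"dz":0,"wx":0,"wy":0,"wz":0,"jaw":1},
    {"dx":0,"dy":0,"dz":0,"wx":0,"wy":0,"wz":0,"jaw":1},
    {"dx":0,"dy":0,"dz":0,"wx":0,"wy":0,"wz":0,"jaw":1}
  ]
}}

```text
time: 21.92
eef_pos: [608.5, -309.0, 13.1]
eef_rot: [3.141, 0.0, 3.052]
force: [-2.5, 2.4, 5.9]
opening: 0.3
gripper_force: 2.8
```

Call:
{"api": "move_arm", "payload": {
  "series": [
    {"dx":0,"dy":0,"dz":0,"wx":0,"wy":0,"wz":0,"jaw":1},
    {"dx":0,"dy":0,"dz":0,"wx":0,"wy":0,"wz":0,"jaw":1},
    {"dx":0,"dy":0,"dz":0,"wx":0,"wy":0,"wz":0,"jaw":1},
    {"dx":0,"dy":0,"dz":0,"wx":0,"wy":0,"wz":0,"jaw":1},
    {"dx":0,"dy":0,"dz":0,"wx":0,"wy":0,"wz":0,"jaw":1}
  ]
}}

```text
time: 22.55
eef_pos: [608.5, -309.0, 13.1]
eef_rot: [3.141, 0.0, 3.052]
force: [-2.8, 2.7, 6.1]
opening: 0.1
gripper_force: 2.8
```

Call:
{"api": "move_arm", "payload": {
  "series": [
    {"dx":0,"dy":0,"dz":0.005,"wx":0,"wy":0,"wz":0,"jaw":1},
    {"dx":0,"dy":0,"dz":0.005,"wx":0,"wy":0,"wz":0,"jaw":1},
    {"dx":0,"dy":0,"dz":0.002,"wx":0,"wy":0,"wz":0,"jaw":1}
  ]
}}

```text
time: 22.92
eef_pos: [608.5, -309.1, 7.7]
eef_rot: [3.14, 0.0, 3.052]
force: [-3.9, 3.8, 11.7]
opening: -0.1
gripper_force: 5.9
```

Call:
{"api": "move_arm", "payload": {
  "series": [
    {"dx":0,"dy":0,"dz":0.003,"wx":0,"wy":0,"wz":0,"jaw":1}
  ]
}}

```text
time: 23.05
eef_pos: [608.6, -309.2, 6.6]
eef_rot: [3.14, 0.001, 3.052]
force: [-5.5, 6.2, 21.1]
opening: -0.1
gripper_force: 10.6
```

The key is bottomed at 21 N. Brief hold, then release and go over to the +y side of the fin.

Call:
{"api": "move_arm", "payload": {
  "series": [
    {"dx":0,"dy":0,"dz":0,"wx":0,"wy":0,"wz":0,"jaw":1},
    {"dx":0,"dy":0,"dz":0,"wx":0,"wy":0,"wz":0,"jaw":1},
    {"dx":0,"dy":0,"dz":-0.04,"wx":0,"wy":0,"wz":0,"jaw":1},
    {"dx":0,"dy":0,"dz":-0.06,"wx":0,"wy":0,"wz":0,"jaw":1},
    {"dx":0,"dy":0,"dz":0,"wx":0,"wy":0,"wz":0,"jaw":1}
  ]
}}

```text
time: 23.68
eef_pos: [609.9, -310.9, 57.8]
eef_rot: [-3.139, 0.004, 3.052]
force: [-0.7, -0.4, 0.9]
opening: -0.1
gripper_force: 0.0
```

```bash
python3 go.py 616.2 -222 55 3.1416 0 3.047
```

```text
23.675 [ 609.9 -310.9   57.8] [-3.139  0.004  3.052] [-0.7 -0.4  0.9]
turn [-0.0007  0.0014  0.0015] then shift [0.0042 0.1781 0.0057]
```

Call:
{"api": "move_arm", "payload": {
  "series": [
    {"dx":0.002,"dy":0.09,"dz":0,"wx":0,"wy":0,"wz":0,"jaw":1},
    {"dx":0.002,"dy":0.09,"dz":0,"wx":0,"wy":0,"wz":0,"jaw":1},
    {"dx":0,"dy":0,"dz":0,"wx":0,"wy":0,"wz":0,"jaw":1},
    {"dx":0,"dy":0,"dz":0.05,"wx":0,"wy":0,"wz":0,"jaw":1},
    {"dx":0,"dy":0,"dz":0,"wx":0,"wy":0,"wz":0,"jaw":1}
  ]
}}

```text
time: 24.3
eef_pos: [612.3, -219.9, 27.6]
eef_rot: [3.141, -0.004, 3.05]
force: [-1.2, 0.2, 0.1]
opening: 0.4
gripper_force: 0.0
```

```bash
python3 go.py 616.2 -222 24 3.1416 0 3.047;python3 gd.py
```

```text
24.3 [ 612.3 -219.9   27.6] [ 3.141 -0.004  3.05 ] [-1.2  0.2  0.1]
turn [ 0.0002 -0.0014  0.0011] then shift [-0.0083 -0.0035  0.0072]
24.3 [ 612.3 -219.9   27.6] [-1.2  0.2  0.1]
44 133 y pct [-14. -11.  -4.   3.  37.  74.  83.] x [-19.  13.]
49.5 195 y pct [36. 38. 44. 53. 72. 80. 83.] x [-18.  19.]
54 20 y pct [55. 55. 56. 56. 58. 82. 83.] x [-15.  20.]
58 25 y pct [55. 55. 56. 56. 60. 89. 93.] x [-15.  15.]
62 48 y pct [ 55.  55.  56.  59.  77.  92. 100.] x [-14.  18.]
66 38 y pct [56. 57. 59. 62. 80. 89. 93.] x [-13.  14.]
```

Call:
{"api": "move_arm", "payload": {
  "series": [
    {"dx":-0.006,"dy":-0.01,"dz":0.007,"wx":0,"wy":0,"wz":0,"jaw":1},
    {"dx":0,"dy":-0.02,"dz":0,"wx":0,"wy":0,"wz":0,"jaw":1},
    {"dx":0,"dy":-0.02,"dz":0,"wx":0,"wy":0,"wz":0,"jaw":1},
    {"dx":0,"dy":-0.02,"dz":0,"wx":0,"wy":0,"wz":0,"jaw":1},
    {"dx":0,"dy":-0.02,"dz":0,"wx":0,"wy":0,"wz":0,"jaw":1}
  ]
}}

```text
time: 24.98
eef_pos: [613.2, -265.2, 26.9]
eef_rot: [3.141, -0.0, 3.052]
force: [-0.8, 2.8, 0.9]
opening: -0.3
gripper_force: 0.9
```

Call:
{"api": "move_arm", "payload": {
  "series": [
    {"dx":0,"dy":-0.02,"dz":0,"wx":0,"wy":0,"wz":0,"jaw":1},
    {"dx":0,"dy":-0.014,"dz":0,"wx":0,"wy":0,"wz":0,"jaw":1},
    {"dx":0,"dy":0,"dz":0,"wx":0,"wy":0,"wz":0,"jaw":1}
  ]
}}

```text
time: 25.35
eef_pos: [611.9, -282.7, 27.0]
eef_rot: [-3.141, 0.001, 3.051]
force: [0.3, -0.2, -0.3]
opening: 0.2
gripper_force: 0.0
```

Call:
{"api": "move_arm", "payload": {
  "series": [
    {"dx":0,"dy":-0.008,"dz":0,"wx":0,"wy":0,"wz":0,"jaw":1},
    {"dx":0,"dy":-0.006,"dz":0,"wx":0,"wy":0,"wz":0,"jaw":1},
    {"dx":0,"dy":-0.004,"dz":0,"wx":0,"wy":0,"wz":0,"jaw":1}
  ]
}}

```text
time: 25.72
eef_pos: [611.4, -290.2, 26.8]
eef_rot: [3.141, 0.0, 3.053]
force: [0.4, 0.7, -0.3]
opening: -0.0
gripper_force: 0.7
```

Call:
{"api": "move_arm", "payload": {
  "series": [
    {"dx":0,"dy":-0.005,"dz":0,"wx":0,"wy":0,"wz":0,"jaw":1},
    {"dx":0,"dy":-0.003,"dz":0,"wx":0,"wy":0,"wz":0,"jaw":1}
  ]
}}

```text
time: 25.98
eef_pos: [611.3, -291.8, 26.6]
eef_rot: [3.137, -0.001, 3.054]
force: [-0.9, 9.0, 5.0]
opening: -0.2
gripper_force: 5.1
```

```bash
python3 gd.py
```

```text
25.975 [ 611.3 -291.8   26.6] [-0.9  9.   5. ]
44 40 y pct [-23. -23. -17.  -4.   9.  21.  23.] x [-21.  16.]
49.5 199 y pct [-24. -22. -16.  -9.  -0.  19.  23.] x [-19.  18.]
54 26 y pct [-18.  -5.  -4.  -4.  -1.  14.  23.] x [-17.  19.]
58 30 y pct [-5. -5. -4. -3.  9. 18. 20.] x [-15.  15.]
62 55 y pct [-4. -4. -3. -0.  5. 21. 27.] x [-16.  16.]
66 42 y pct [-4. -4. -0.  3. 10. 26. 30.] x [-12.  19.]
```

The guard is back at its original extent (-23..23) and stopped with 9 N. Retract and check the block.

Call:
{"api": "move_arm", "payload": {
  "series": [
    {"dx":0,"dy":0.02,"dz":0,"wx":0,"wy":0,"wz":0,"jaw":1},
    {"dx":0,"dy":0,"dz":-0.1,"wx":0,"wy":0,"wz":0,"jaw":1},
    {"dx":0,"dy":-0.05,"dz":-0.12,"wx":0,"wy":0,"wz":0,"jaw":1},
    {"dx":0.05,"dy":-0.1,"dz":-0.1,"wx":0,"wy":0,"wz":0,"jaw":1},
    {"dx":0.05,"dy":-0.1,"dz":0,"wx":0,"wy":0,"wz":0,"jaw":1}
  ]
}}

```text
time: 26.65
eef_pos: [557.3, -398.2, 180.3]
eef_rot: [-3.137, 0.006, 3.054]
force: [-0.3, -1.4, -0.2]
opening: 0.3
gripper_force: 0.0
```

```bash
python3 blk2.py; python3 look.py top 190 290 120 195 t9
python3 - <<'E'
from h import *
A=np.load('top0.npz')['d'];B=np.load('t9.npz')['d'];W=pts('top',B)
for n,u,v in[('tin',285,135),('cup',173,144)]:
    for d in(A,B):
        Q=pts('top',d)[v-22:v+22,u-22:u+22];k=(Q[...,2]>15)&(Q[...,2]<45);print(n,k.sum(),Q[k].mean(0).round(1))
E
```

```text
26.65 [ 557.3 -398.2  180.3] [-0.3 -1.4 -0.2]
top 352 stand frame [-6.2  3. ] [49.3 62.4] 0.8 x -30.7 18.9 y -28.3 34.1
scene 268 stand frame [-4.5  3.4] [48.6 65.2] 0.7 x -28.8 19.9 y -29.1 36.3
8
tin 532 [ 729.9 -131.6   36.6]
tin 534 [ 729.8 -131.4   36.6]
cup 241 [726.5 155.5  24.8]
cup 242 [726.7 154.9  24.6]
```

View pics/t9.png

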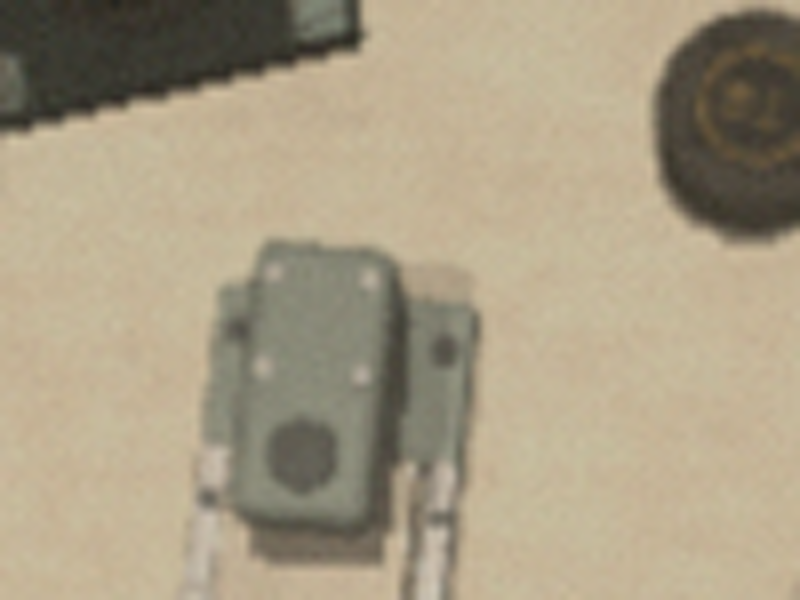

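Tin and cup haven't moved, and the stand shows the block under the arm. One last numeric check: the height profile along the block up to the stop.

Run:
```python
from h import *
for fn in['top0','t9']:
    f=np.load(fn+'.npz');d=f['d'];W=pts('top',d);a=-0.0925;q=W[...,:2]-np.array([590.8,9.3]);x=q[...,0]*np.cos(a)+q[...,1]*np.sin(a);y=-q[...,0]*np.sin(a)+q[...,1]*np.cos(a);z=W[...,2]
    for s,(lo,hi) in{'R':(-27,-22),'L':(26,32)}.items():
        print(fn,s,[(b,round(float(np.median(z[k])),1)) for b in range(-40,60,4) for k in[(d>0)&(y>lo)&(y<hi)&(x>=b)&(x<b+4)] if k.any()])
```

```text
top0 R [(-40, 2.7), (-36, 0.2), (-32, 0.4), (-28, -0.7), (-24, 0.4), (-20, -0.0), (-16, 2.2), (-12, -0.7), (-8, 0.4), (-4, 0.1), (0, 0.3), (4, -0.9), (8, 0.4), (12, 0.9), (16, 0.6), (20, -0.1), (24, -1.4), (28, -0.0), (32, 13.5), (36, 12.6), (40, 14.2), (44, 13.5), (48, 14.0), (52, 13.4), (56, 11.0)]
top0 L [(-40, 1.5), (-36, 0.3), (-32, -0.8), (-28, -0.4), (-24, -2.2), (-20, 0.0), (-16, -1.1), (-12, 0.2), (-8, 1.2), (-4, -0.1), (0, -0.5), (4, -2.4), (8, -1.9)]
t9 R [(-40, 0.4), (-36, -0.5), (-32, 14.5), (-28, 21.4), (-24, 20.2), (-20, 21.9), (-16, 20.6), (-12, 19.4), (-8, 20.4), (-4, 20.8), (0, 21.0), (4, 18.4), (8, 21.4), (12, 21.5), (16, 19.3), (20, 18.8), (24, 20.0), (28, 20.9), (32, 13.5), (36, 13.3), (40, 13.9), (44, 12.9), (48, 14.8), (52, 13.4), (56, 13.7)]
t9 L [(-40, -1.4), (-36, -0.5), (-32, 15.6), (-28, 19.3), (-24, 19.6), (-20, 19.4), (-16, 18.7), (-12, 21.7), (-8, 20.5), (-4, 19.3), (0, 20.6), (4, 19.4), (8, 19.3)]
```

The block's top runs right up to the stop's 14 mm plateau at x≈31 with no gap, so it is home.

```bash
python3 -c "
from plant import r;print(r.job_done())"
```

```text
the job is handed in; nothing more can be done
None
```

The job is handed in at about 27 s: the block is home, the key was held about 1.5 s at its first click and then pressed fully down, and the guard is back over it. A first try at the key reached about 10 N and may have briefly entered the second step, so I released it and started again; while pushing the block, the fingertip also pressed the table hard enough to read 68 N at the wrist.

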